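# Meter a portion of cedar balls with the notched lever

### The job

Slide the wooden tray all the way in under the cedar-ball dispenser, between its side panels until its back meets the stop, handle outward. Then throw the dispenser's lever out of its shut notch and along the plate into the notch that the arrow points at, so that it springs fully into that notch and only that portion of balls drops into the tray. Let go of everything and leave the other goods where they stand.

Things in the scene. Friction and masses are not known exactly. Their poses are not given: they have to be found in the camera images.
- dispenser: Fixed wooden dispenser, 200 wide, 106 deep, 161 mm high, turned up to 0.15 rad. Origin on the table under its middle lane; +x to its back (away from the robot), +y to its left. Side panels: inner faces y = +/-91 mm, front edges x = -40. Tray stop between them: front face x = +58. Open-topped hopper above with a clear front, underside z = 92 mm. Lever and notched steel plate on its right (-y).
- gate (a joint): Steel gate with a stepped edge under the hopper, driven by the lever: 0 = shut, about 28 mm (0.028 m) further back per notch, with 1 to 3 mm of play. It carries the balls until its edge has passed. At the first notch past shut it lets ball_1 out, at the second also ball_2, at the third all three. Each ball drops after about 80 % of the way to its notch.
- lever_pivot (a point): Pivot of the lever, at x = 0, y = -150, z = 22 mm in the dispenser's frame, axes as the dispenser's. The lever swings about it along the dispenser's x and tips about it along the dispenser's y.
- lever_knob (a point): Centre of the black ball knob, 34 mm across, on top of the lever, 210 mm from the pivot along the lever, 207 to 232 mm above the table and higher than all else on the dispenser (161 mm). Stem below it: round bar of 10 mm.
- lever_stem (a point): Point of the lever's stem where it crosses the notched plate, 130 mm from the pivot along the lever. The plate is horizontal, 150 mm above the table, 5 mm thick; in the dispenser's frame it spans x = +/-90, y = -172 to -99 mm.
- lever_swing (a joint): Swing of the lever along the plate, rad. 0 = shut notch, leaning 0.495 rad toward the robot (dispenser -x) from upright; grows as it is thrown to the back. Notches at 0 (shut), 0.33, 0.66, 0.99; upright at 0.495. The knob moves about 65 mm per notch. Light friction holds it where it is left.
- lever_side (a joint): Sideways tip, rad. 0 = seated in a notch. Grows as the lever is pulled to dispenser +y (toward the hopper) into the lane where it can swing: clear of the teeth at 0.13 (knob 27 mm to +y), limit 0.15. A spring pushes it back into the notches: 2.3 N at the knob when seated, 5 N in the lane. Notches 18 mm wide, about 45 mm apart, round-nosed teeth between.
- marked_notch (a point): Where the stem's centre line is when seated in the marked notch, mid plate. Mark: a flat dark steel arrow, 45 mm long, on the plate's outer edge (-y side), its point at the notch, its tail sticking out past the plate; the other notches have small round studs. It is at the first or second notch past shut (x = -21 or +21 mm in the dispenser's frame).
- tray: Loose open wooden tray, 112 (x) by 166 (y) by 48 mm high, 6 mm walls and floor, 0.2 to 0.35 kg, bar handle on its -x side. Origin: middle of the box's underside. Aligned with the dispenser's axes its handle points to the robot; touching the stop its origin is 2 mm behind the dispenser's (within 12 mm counts as home), with 8 mm free each side.
- tray_handle (a point): Grip point of the tray's handle, 112 mm in front of the tray's origin (tray -x), 31 mm above its underside. The handle is a bar 22 mm wide (tray y), 26 mm high (18 to 44 mm above the table), from 55 to 155 mm in front of the origin.
- ball_1_center (a point): Centre of the 42 mm cedar ball in the lane next to the lever (dispenser y = -50 mm, x = 0), about 123 mm above the table at the start.
- ball_2_center (a point): Centre of the 42 mm cedar ball in the middle lane (y = 0), about 123 mm up at the start.
- ball_3_center (a point): Centre of the 42 mm cedar ball in the lane farthest from the lever (y = +50 mm), about 123 mm up at the start.
- floral_candle: Bystander: candle in a dark flowered glass, 69 mm across, 99 mm high; origin under its centre.
- soap: Bystander: wrapped soap bar, 50 x 75 x 26 mm, lying on the order pad at the left; origin under its centre.

How it is judged:
By the outcome, as a careful person would: the job done as asked, in the order asked, and still so for the second after the job is handed in, with the robot touching nothing.
It also fails if it takes over 56 s, if anything falls off the work surface, if the arm or the gripper's body presses on something with over 40 N, if the wrist force passes 120 N, or if a joint passes its speed limit or range.

### The arm

A 6-joint arm with a two-finger parallel gripper is mounted at the origin on a cart in front of the work surface, level with it; the furniture and walls round the work are solid. World frame = base frame: x ahead of the robot, y to its left, z up, the work surface at z = 0. Lengths are in m, angles in rad, forces in N, time in s.
With the tool pointing down it reaches from about 0.35 to 0.85 m from the base axis. Payload 8.1 kg.
Tool frame: the origin (TCP) lies on the mounting face of the last link; the fingertips stand 186 mm ahead of it and the grasp point (between the pads) lies 167 mm ahead of it (grip_point_offset is the distance from the TCP to the grasp point, in m); z points along the fingers, y is the direction in which the jaws open and shut (so a half turn about z gives the same grasp; the last joint's range is limited). The gripper opens to 93 mm and grips with 3 to 60 N. Pads are 15 mm wide; open, the fingers measure 128 mm over their backs; the gripper's body (75 mm by 188 mm) begins 65 mm behind the grasp point.
Start: joints at [-1.3, 0.13, 1.488, -0, 1.523, -0.085], TCP at [0.209, -0.562, 0.405] pointing down, gripper open.
Joint ranges: [-2.96, 2.96], [-0.89, 2.26], [0.02, 2.5], [-1.34, 4.48], [0, 2.73], [-2.66, 2.66]. Speed limits (rad/s): [2.39, 2.39, 2.79, 3.14, 3.14, 3.14].

### API

Orientations are given as a rotation vector (axis times angle).
In Python, from plant import read_state, read_camera, close_job, grip_point_offset gives the robot as it stands.
- The arm moves only by the shell command python3 -m creep 'ROWS' [OPENING] [FORCE]. ROWS is JSON, a list of rows, each a list of 2 entries, a list of its own where there are three numbers: the shift along the tool's x, y, z in cm, then the turn, a rotation vector about the tool's x, y, z in degrees. In form: [[[tx, ty, tz], [rx, ry, rz]], ...]. A call has 1 to 12 rows; each row shifts and turns the commanded pose from where the row before left it, along the tool's axes as they then stand; what a row does not reach is not made up. A row lasts 1/12 s, in which the tool goes at most 41.7 mm and 7.16 degrees, less where a joint would pass 70% of its speed; a pose out of reach is approached as far as the arm can. A call is refused whole if a number of a shift passes 4.17 or a number of a turn 7.16, either way. A call with a gripper value outside its range is refused whole. OPENING is the opening in per cent of the stroke, from 0 (shut) to 100 (fully open), set as the call begins (- or left out, the last holds). The fingers move at their own pace and stop on an object; FORCE is the grip in N (left out, the last holds). Time passes only in rows, so rows that do not move let the fingers close. It gives the time, the measured TCP pose, the force and the opening at its end, in the units of the state.
- read_state(): the state, without advancing time (a new reading comes with each control period).
- read_camera(name): name is "scene" or "top"; returns a dict with "img" (400x640x3 uint8, red, green, blue), "K" (3x3 intrinsics, pixels), "T" (4x4, takes a point from camera to world coordinates). Camera axes: x right, y down, z forward; pixel columns grow to the right and rows downward; lengths in m; the calibration is good to about 2 mm. A picture is of the moment at which its call begins. There is no depth.
- close_job(): hands the job in, once; it reports no verdict.
The state is a dict: "t": time; "q": joint angles; "dq": joint speeds; "joint_torque": joint torques, N m; "tool_pos": TCP position; "orientation": TCP orientation; "force": force on the tool from outside, world axes, zero at the start; "wrist_torque": the same for the moment, N m; "opening": finger opening in m.
Only numpy, scipy, OpenCV 4.12 (cv2) and the standard library are available. Lean on these libraries where they do the work, as an engineer would, in place of code of your own. Each camera call takes 0.05 s, during which the arm holds its last target.

## Working session

There is one attempt and no reset: what is moved stays moved. The work goes in short steps, Python scripts to look and compute and a shell command to move; the robot and the scene stay as the last step left them, time stands still between calls to the robot, and variables do not carry over. Pictures are saved under pics/ and viewed, and the job is handed in when it is done.

```bash
ls; mkdir -p pics; python3 - <<'E'
from plant import *
import cv2
s=read_state()
for k in s: print(k,s[k])
print(grip_point_offset)
for n in ("scene","top"):
    c=read_camera(n); cv2.imwrite(f"pics/{n}0.png",c["img"][:,:,::-1]); print(c["K"],c["T"])
E
```

```text
pics
t 0.0
q [-1.30039868e+00  1.31207114e-01  1.48926011e+00 -3.88265671e-05
  1.52296737e+00 -8.54207135e-02]
dq [ 1.65571363e-03  3.47881542e-04 -4.09605242e-04  2.54815627e-04
  6.52457162e-05 -5.82133841e-04]
joint_torque [ 7.34056957e-04 -5.59835100e+01 -4.91760314e+01  7.70069053e-02
  3.55365314e-02 -1.46691996e-04]
tool_pos [ 0.2089592  -0.56220815  0.40367019]
orientation [-3.09020318e+00 -5.55653362e-01  3.27681911e-04]
force [-0.46946731  0.69581841 -0.2844961 ]
wrist_torque [0.05232282 0.00487877 0.02288317]
opening 0.09319529146560929
0.1673
[[368.06846605   0.         316.64383017]
 [  0.         368.06846605 199.47790628]
 [  0.           0.           1.        ]] [[-0.77945383 -0.35731842  0.51456318  0.13720082]
 [-0.62596495  0.47686852 -0.61706101  0.70341464]
 [-0.02489172 -0.80306909 -0.5953658   0.6533063 ]
 [ 0.          0.          0.          1.        ]]
[[502.59778615   0.         317.16097653]
 [  0.         502.59778615 196.88840516]
 [  0.           0.           1.        ]] [[-0.0217358  -0.99859501  0.04832762  0.50022321]
 [-0.99960704  0.02256283  0.01663384  0.19449533]
 [-0.01770088 -0.04794708 -0.99869302  1.33948963]
 [ 0.          0.          0.          1.        ]]
```

View pics/scene0.png

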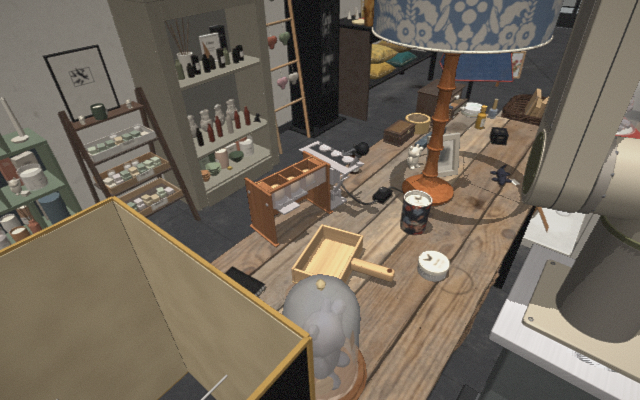

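View pics/top0.png

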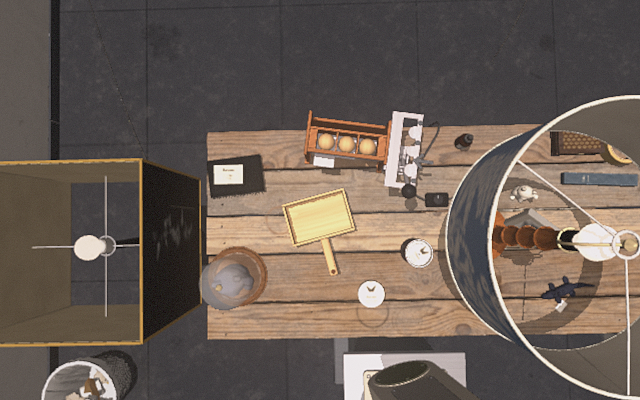

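The top view shows the dispenser near (345,140), the plate near (404,148) and the knob near (408,191). The tray is at (320,215) with its handle ending at (335,272), and the candle is at (418,252). I'll zoom in on these next.

```bash
python3 - <<'E'
import cv2
a=cv2.imread("pics/top0.png")
cv2.imwrite("pics/z1.png",cv2.resize(a[100:210,290:450],None,fx=5,fy=5,interpolation=cv2.INTER_CUBIC))
cv2.imwrite("pics/z2.png",cv2.resize(a[170:300,260:440],None,fx=4,fy=4,interpolation=cv2.INTER_CUBIC))
a=cv2.imread("pics/scene0.png")
cv2.imwrite("pics/z3.png",cv2.resize(a[130:290,240:440],None,fx=3.7,fy=3.7,interpolation=cv2.INTER_CUBIC))
E
```

```text
(no output)
```

View pics/z1.png

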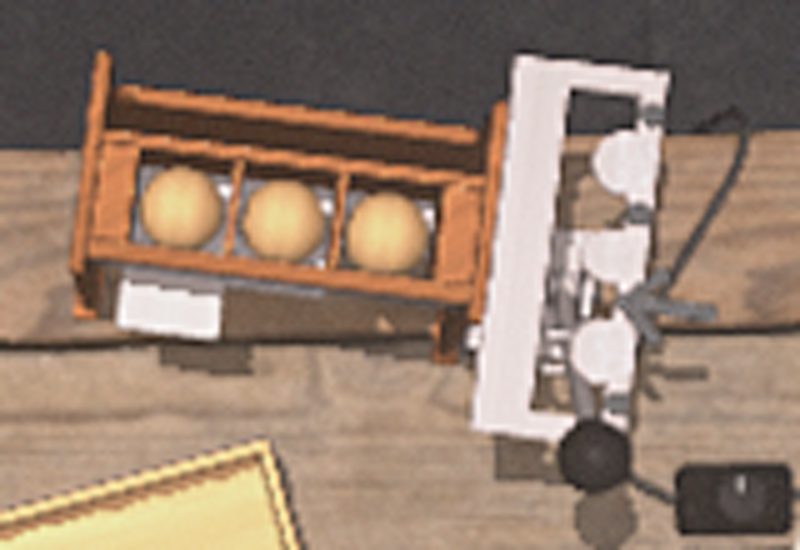

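View pics/z2.png

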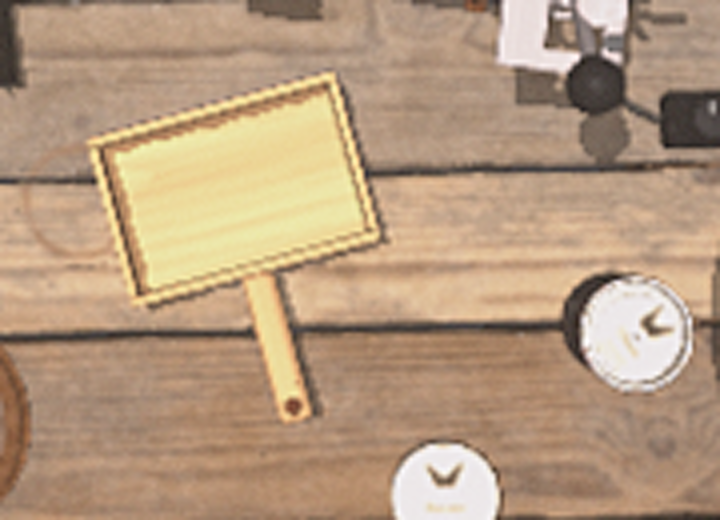

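View pics/z3.png

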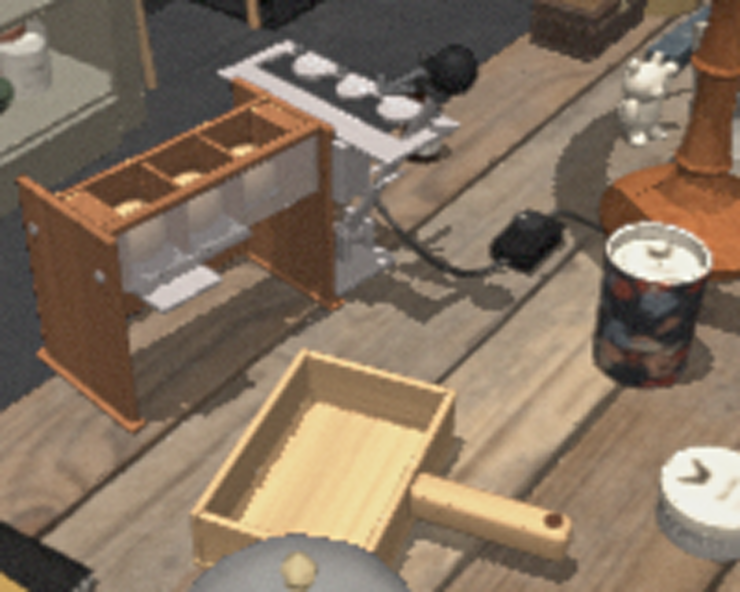

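```bash
cat > h.py <<'E'
import numpy as np, cv2
from plant import *
def cast(c,u,v,z):
    d=c["T"][:3,:3]@np.linalg.solve(c["K"],[u,v,1.]); o=c["T"][:3,3]
    return o+d*(z-o[2])/d[2]
def proj(c,p):
    q=c["T"][:3,:3].T@(np.asarray(p)-c["T"][:3,3]); q=c["K"]@q; return q[:2]/q[2]
E
python3 - <<'E'
from h import *
c=read_camera("top"); s=read_camera("scene")
Z1=lambda x,y,z:cast(c,290+x/5-.4,100+y/5-.4,z)
P=[Z1(515,55,.15),Z1(670,72,.15),Z1(632,440,.15),Z1(472,430,.15)]
L=np.array([[.09,-.099],[.09,-.172],[-.09,-.172],[-.09,-.099]])
W=np.array(P)[:,:2]
print(W, [np.linalg.norm(W[i]-W[(i+1)%4]) for i in range(4)])
A=L-L.mean(0);B=W-W.mean(0);th=np.arctan2((A[:,0]*B[:,1]-A[:,1]*B[:,0]).sum(),(A*B).sum())
R=np.array([[np.cos(th),-np.sin(th)],[np.sin(th),np.cos(th)]]);o=W.mean(0)-R@L.mean(0)
print("disp",o,th,W-(L@R.T+o))
balls=[Z1(180,207,.123),Z1(284,220,.123),Z1(386,232,.123)]
for b in balls: print("ball local",R.T@(b[:2]-o))
k=Z1(594,455,.207); print("knob",k,R.T@(k[:2]-o))
ks=R@[-.21*np.sin(.495),-.15]+o;print("knob exp",ks, "scene px",proj(s,[*ks,.022+.21*np.cos(.495)]))
a=Z1(615,300,.15);print("arrowtip",R.T@(a[:2]-o))
for q in [(652,113),(638,213),(618,402)]: print("stud",R.T@(Z1(*q,.15)[:2]-o))
Z2=lambda x,y,z:cast(c,260+x/4-.4,170+y/4-.4,z)
T=np.array([Z2(90,142,.048),Z2(333,73,.048),Z2(384,240,.048),Z2(138,306,.048)])[:,:2]
print(T,[np.linalg.norm(T[i]-T[(i+1)%4]) for i in range(4)])
L=np.array([[.056,.083],[.056,-.083],[-.056,-.083],[-.056,.083]])
A=L;B=T-T.mean(0);tt=np.arctan2((A[:,0]*B[:,1]-A[:,1]*B[:,0]).sum(),(A*B).sum())
R2=np.array([[np.cos(tt),-np.sin(tt)],[np.sin(tt),np.cos(tt)]])
print("tray",T.mean(0),tt,T-(L@R2.T+T.mean(0)),"handle",R2@[-.112,0]+T.mean(0),"end",R2@[-.155,0]+T.mean(0),Z2(293,420,.044))
h=R2@[-.155,0]+T.mean(0);print(proj(s,[*h,.044]))
for n,q in [("candle",(636,333,.099)),("tin",(446,495,.04))]: print(n,Z2(*q))
E
```

```text
[[ 0.75954269  0.03007175]
 [ 0.7494904  -0.04325296]
 [ 0.57448015 -0.01976764]
 [ 0.58095105  0.05554955]] [np.float64(0.07401055415433613), np.float64(0.1765790113828177), np.float64(0.0755946562572333), np.float64(0.18039980559671998)]
disp [0.68417714 0.13994108] -0.13368988729143827 [[-0.00063546  0.00024355]
 [-0.00095743 -0.00073255]
 [ 0.00242615 -0.00123979]
 [-0.00083327  0.00172879]]
ball local [0.0037758  0.05226823]
ball local [0.00295811 0.00125414]
ball local [ 0.00252247 -0.04864204]
knob [0.5645507  0.00775168 0.207     ] [-0.1009392 -0.1469551]
knob exp [0.56531684 0.00457632] scene px [362.73121292 148.26246215]
arrowtip [-0.02216302 -0.15811441]
stud [ 0.06865081 -0.16637357]
stud [ 0.02031058 -0.16467165]
stud [-0.07023894 -0.16449988]
[[0.54360126 0.30670946]
 [0.58450231 0.14941142]
 [0.47662709 0.11937705]
 [0.43780875 0.27785113]] [np.float64(0.16252867159292195), np.float64(0.11197823795208052), np.float64(0.16315911119451987), np.float64(0.10965791369994829)]
tray [0.51063485 0.21333726] 0.25410635226942035 [[-0.00037075 -0.00103985]
 [-0.00119888  0.00233157]
 [-0.0006706   0.00045183]
 [ 0.00224023 -0.00174356]] handle [0.40223136 0.18518264] end [0.36061216 0.17437328] [0.36284002 0.18023485 0.044     ]
[395.45478232 271.42962836]
candle [ 0.41743287 -0.03031357  0.099     ]
tin [0.31277374 0.08341911 0.04      ]
```

```bash
python3 - <<'E'
from h import *
c=read_camera("top"); s=read_camera("scene")
b=cast(s,430,190,0);print("base",b, cast(c,505,235,0.02))
for z in (.3,.35,.4,.45,.5,.55): 
  print(z,"scene axis px",proj(s,[b[0],b[1],z]), "topview left rim", cast(c,448,215,z), "scene L/R/near",cast(s,374,20,z),cast(s,553,45,z),cast(s,463,50,z))
E
```

```text
base [ 0.45547958 -0.21887533  0.        ] [ 0.45377237 -0.27009091  0.02      ]
0.3 scene axis px [448.55110121  94.19288009] topview left rim [ 0.5071363  -0.05660537  0.3       ] scene L/R/near [ 1.10249021 -0.90808099  0.3       ] [ 0.34843645 -0.86689119  0.3       ] [ 0.57988645 -0.63782161  0.3       ]
0.35 scene axis px [452.34826123  74.58245583] topview left rim [ 0.50680377 -0.04452729  0.35      ] scene L/R/near [ 0.9658822  -0.68002171  0.35      ] [ 0.31854233 -0.6446611   0.35      ] [ 0.51723747 -0.4480095   0.35      ]
0.4 scene axis px [456.40124511  53.65082978] topview left rim [ 0.50647125 -0.03244922  0.4       ] scene L/R/near [ 0.8292742  -0.45196242  0.4       ] [ 0.28864821 -0.422431    0.4       ] [ 0.45458848 -0.2581974   0.4       ]
0.45 scene axis px [460.73680734  31.25982857] topview left rim [ 0.50613873 -0.02037114  0.45      ] scene L/R/near [ 0.69266619 -0.22390314  0.45      ] [ 0.25875409 -0.20020091  0.45      ] [ 0.39193949 -0.06838529  0.45      ]
0.5 scene axis px [465.38556781   7.25131568] topview left rim [ 0.5058062  -0.00829306  0.5       ] scene L/R/near [0.55605818 0.00415615 0.5       ] [0.22885997 0.02202918 0.5       ] [0.32929051 0.12142682 0.5       ]
0.55 scene axis px [470.38273617 -18.5565489 ] topview left rim [0.50547368 0.00378501 0.55      ] scene L/R/near [0.41945017 0.23221543 0.55      ] [0.19896584 0.24425927 0.55      ] [0.26664152 0.31123892 0.55      ]
```

```bash
python3 - <<'E'
import cv2
a=cv2.imread("pics/top0.png")
cv2.imwrite("pics/z4.png",cv2.resize(a[80:400,440:640],None,fx=1.85,fy=1.85,interpolation=cv2.INTER_CUBIC))
a=cv2.imread("pics/scene0.png")
cv2.imwrite("pics/z5.png",cv2.resize(a[0:240,360:640],None,fx=2.5,fy=2.5,interpolation=cv2.INTER_CUBIC))
E
```

```text
(no output)
```

View pics/z4.png

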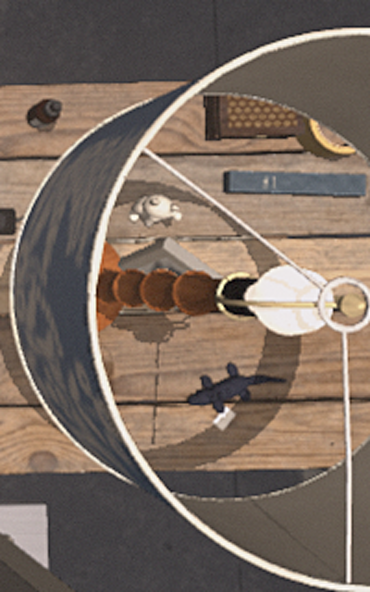

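View pics/z5.png

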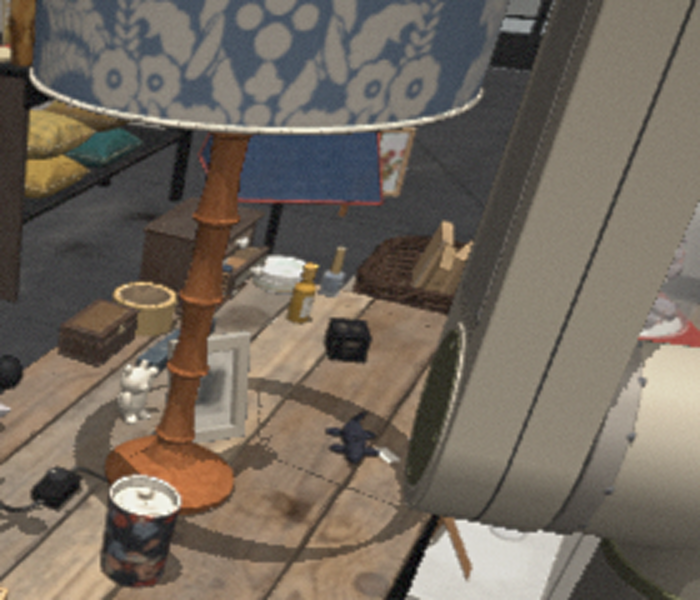

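```bash
cat >log.sh <<'E'
python3 - <<'P'
from plant import read_state
import json,numpy as np
s=read_state()
open('st.jsonl','a').write(json.dumps({k:np.asarray(s[k]).tolist() for k in('q','tool_pos','orientation','force','opening')})+"\n")
print(round(float(s['t']),2),np.round(s['q'],3),np.round(s['tool_pos'],4),np.round(s['orientation'],3),np.round(s['force'],1),s['opening'])
P
E
bash log.sh
python3 -m creep '[[[0,-2,0],[0,0,0]],[[0,-2,0],[0,0,0]],[[0,-2,0],[0,0,0]],[[0,-2,0],[0,0,0]]]'; bash log.sh
python3 -m creep '[[[0,-2,0],[-4,0,0]],[[0,-2,0],[-4,0,0]],[[0,-1,0],[-4,0,0]],[[0,-1,0],[-4,0,0]]]'; bash log.sh
python3 -m creep '[[[0,0,0],[-4,0,-6]],[[0,0,0],[-4,0,-6]],[[0,0,0],[-4,0,-6]],[[0,0,0],[-4,0,-6]]]'; bash log.sh
```

```text
0.3 [-1.3    0.131  1.489  0.     1.523 -0.085] [ 0.209  -0.5623  0.4044] [-3.091 -0.556  0.   ] [ 0.1 -0.4  0.9] 0.09284647319696472
t: 0.63
tool_pos: [0.1809, -0.4866, 0.4044]
orientation: [-3.092, -0.556, 0.0]
force: [-0.3, -0.4, 0.0]
opening: 0.0929
0.63 [-1.314 -0.089  1.711 -0.     1.52  -0.099] [ 0.1809 -0.4866  0.4044] [-3.092 -0.556  0.   ] [-0.3 -0.4  0. ] 0.09288214609708674
t: 0.97
tool_pos: [0.1602, -0.4308, 0.4]
orientation: [2.817, 0.506, 0.072]
force: [0.3, 1.0, 0.2]
opening: 0.0927
0.97 [-1.341 -0.416  2.006  0.037  1.271 -0.132] [ 0.1602 -0.4308  0.4   ] [2.817 0.506 0.072] [0.3 1.  0.2] 0.09272778559006963
t: 1.3
tool_pos: [0.1604, -0.4313, 0.4002]
orientation: [2.389, 0.993, 0.051]
force: [1.0, 0.1, 0.4]
opening: 0.0932
1.3 [-1.387 -0.561  2.143  0.171  1.028 -0.654] [ 0.1604 -0.4313  0.4002] [2.389 0.993 0.051] [1.  0.1 0.4] 0.09317654872846916
```

```bash
cat > kin.py <<'E'
import numpy as np, json
from scipy.spatial.transform import Rotation as Ro
from scipy.optimize import least_squares
D=[json.loads(l) for l in open('st.jsonl')]
def pts(q,p):
    a1,dy,d1,L2,a3,d4,d6=p
    B=Ro.from_euler('z',q[0]); A=Ro.from_euler('y',q[1]); F=A*Ro.from_euler('y',q[2]); W=F*Ro.from_euler('z',q[3])*Ro.from_euler('y',q[4])
    sh=np.array([a1,dy,d1]); el=sh+A.apply([0,0,L2]); wr=el+F.apply([a3,0,d4]); t=wr+W.apply([0,0,d6])
    return [B.apply(x) for x in (sh,el,wr,t)], B*W*Ro.from_euler('z',q[5])
def fit():
    f=lambda p: np.concatenate([pts(d['q'],p)[0][3]-d['tool_pos'] for d in D]+[[1e-3*(p[4])]])
    return least_squares(f,[.0,.05,.2,.4,0,.4,.1])
if __name__=="__main__":
    r=fit(); print(np.round(r.x,4), np.abs(r.fun).max())
    for d in D:
        P,R=pts(d['q'],r.x); print(np.round(P,3).tolist()); print(np.round(R.as_matrix()[:,2],3), np.round(Ro.from_rotvec(d['orientation']).as_matrix()[:,2],3), np.round((R.inv()*Ro.from_rotvec(d['orientation'])).as_rotvec(),3))
E
python3 kin.py
```

```text
[1.000e-04 5.120e-02 3.176e-01 3.691e-01 6.110e-02 5.533e-01 1.914e-01] 6.107421623718734e-05
[[0.049, 0.014, 0.318], [0.062, -0.033, 0.684], [0.209, -0.562, 0.596], [0.209, -0.562, 0.404]]
[-0.     0.001 -1.   ] [-0.     0.001 -1.   ] [-0.    -0.     1.571]
[[0.05, 0.013, 0.318], [0.041, 0.045, 0.685], [0.181, -0.487, 0.596], [0.181, -0.487, 0.404]]
[-0.  0. -1.] [-0.  0. -1.] [-0.    -0.     1.571]
[[0.05, 0.012, 0.318], [0.016, 0.157, 0.655], [0.142, -0.381, 0.584], [0.16, -0.431, 0.4]]
[ 0.097 -0.262 -0.96 ] [ 0.097 -0.262 -0.96 ] [-0.    -0.     1.571]
[[0.05, 0.009, 0.318], [0.015, 0.202, 0.63], [0.115, -0.341, 0.563], [0.16, -0.431, 0.4]]
[ 0.236 -0.472 -0.85 ] [ 0.236 -0.472 -0.85 ] [-0.     0.     1.571]
```

```bash
cat > pl.py <<'E'
import numpy as np
from scipy.spatial.transform import Rotation as Ro
from scipy.optimize import least_squares
from kin import pts
P=[1e-4,.0512,.3176,.3691,.0611,.5533,.1914]
from kin import fit; P=fit().x
OFF=Ro.from_euler('z',np.pi/2)
lo=np.array([-2.96,-.89,.02,-1.34,0,-2.66]);hi=np.array([2.96,2.26,2.5,4.48,2.73,2.66])
vm=.7*np.array([2.39,2.39,2.79,3.14,3.14,3.14])
def fk(q):
    p,R=pts(q,P); return p[3],R*OFF
def ik(t,R,q0):
    f=lambda q: np.concatenate([(fk(q)[0]-t)*10,(fk(q)[1].inv()*R).as_rotvec(),1e-5*(q-q0)])
    return least_squares(f,np.clip(q0,lo+1e-6,hi-1e-6),bounds=(lo,hi)).x
def rowfor(t0,R0,t1,R1,n):
    w=(R0.inv()*R1).as_rotvec(); R=Ro.from_rotvec(w/n)
    S=sum((R**k).as_matrix() for k in range(n))
    return np.linalg.solve(S,R0.inv().apply(t1-t0)), w/n
def run(t,R,q,row,n,verb=True):
    sp=np.array(row[0])/100; w=np.radians(row[1]); m=np.zeros(6); cl=9
    for k in range(n):
        t=t+R.apply(sp); R=R*Ro.from_rotvec(w); q2=ik(t,R,q); m=np.maximum(m,np.abs(q2-q)*12); q=q2
        L=pts(q,P)[0]; tip=t+R.apply([0,0,.186])
        C=[L[0],L[1],L[2],t,tip]
        for a,b in zip(C,C[1:]):
            for s in np.linspace(0,1,15):
                x=a+s*(b-a); dr=np.hypot(x[0]-.463,x[1]+.22)-.2; dz=max(.45-x[2],x[2]-.70)
                cl=min(cl, np.hypot(max(dr,0),max(dz,0)))
    e=np.linalg.norm(fk(q)[0]-t)
    if verb: print("end",np.round(t,3),"q",np.round(q,3),"vel/lim",np.round(m/vm,2),"shade clr",round(cl,3),"ikerr",round(e,4))
    return t,R,q
def go(t,R,q,t1,R1,n):
    p,w=rowfor(t,R,t1,R1,n); row=(np.round(p*100,2),np.round(np.degrees(w),2))
    print(n,"x",row[0].tolist(),row[1].tolist())
    return run(t,R,q,row,n)
def down(az,tilt=0):  # tool down with tool y (jaw) at azimuth az
    y=np.array([np.cos(az),np.sin(az),0]); z=np.array([0,0,-1.]); x=np.cross(y,z)
    return Ro.from_matrix(np.column_stack([x,y,z]))
def now():
    from plant import read_state
    s=read_state(); return np.array(s['tool_pos']),Ro.from_rotvec(s['orientation']),np.array(s['q'])
E
python3 - <<'E'
from pl import *
t,R,q=now()
for qa in ([-1.3,-.3,.8,0,1.2,-.6],[-1.3,-.3,.9,0,1.3,-.6]):
    for n in (18,24):
        s=go(t,R,q,*fk(qa),n)
    qb=list(qa);qb[0]=.45
    s=go(*s,*fk(qb),24)
    t2=np.array([.3966,.1835,.30]);R2=down(.254+np.pi/2)
    go(*s,t2,R2,24)
E
```

```text
18 x [-1.44, 2.79, -2.56] [-2.28, -1.73, -0.47]
end [ 0.156 -0.372  1.102] q [-1.304 -0.299  0.799  0.004  1.201 -0.601] vel/lim [0.12 0.2  0.59 0.12 0.1  0.02] shade clr 0.164 ikerr 0.0
24 x [-1.09, 2.1, -1.91] [-1.71, -1.3, -0.36]
end [ 0.156 -0.371  1.102] q [-1.302 -0.3    0.799  0.003  1.201 -0.603] vel/lim [0.1  0.15 0.45 0.09 0.07 0.01] shade clr 0.164 ikerr 0.0
24 x [2.42, 1.59, -0.47] [-2.34, 3.42, -0.53]
end [0.338 0.22  1.104] q [ 0.448 -0.295  0.79   0.003  1.204 -0.6  ] vel/lim [0.52 0.   0.   0.   0.   0.  ] shade clr 0.301 ikerr 0.0
24 x [1.7, -1.8, 2.7] [1.94, 2.93, -1.51]
end [0.397 0.184 0.301] q [ 3.160e-01 -2.520e-01  2.047e+00  1.000e-03  1.345e+00 -1.508e+00] vel/lim [0.16 0.03 0.33 0.16 0.04 0.23] shade clr 0.204 ikerr 0.0
18 x [-1.2, 2.38, -2.39] [-1.73, -1.41, -0.45]
end [ 0.166 -0.406  1.03 ] q [-1.298 -0.298  0.899 -0.003  1.3   -0.598] vel/lim [0.1  0.21 0.56 0.1  0.12 0.02] shade clr 0.163 ikerr 0.0
24 x [-0.91, 1.79, -1.79] [-1.3, -1.06, -0.34]
end [ 0.166 -0.405  1.031] q [-1.299e+00 -3.000e-01  8.980e-01 -1.000e-03  1.301e+00 -6.000e-01] vel/lim [0.08 0.16 0.42 0.07 0.09 0.01] shade clr 0.164 ikerr 0.0
24 x [2.69, 1.65, -0.46] [-2.23, 3.26, -1.35]
end [0.37  0.235 1.03 ] q [ 0.451 -0.298  0.898 -0.002  1.301 -0.6  ] vel/lim [0.52 0.   0.   0.   0.   0.  ] shade clr 0.271 ikerr 0.0
24 x [1.38, -1.51, 2.53] [1.66, 2.53, -1.6]
end [0.397 0.183 0.3  ] q [ 3.140e-01 -2.490e-01  2.047e+00  2.000e-03  1.344e+00 -1.511e+00] vel/lim [0.13 0.05 0.31 0.14 0.02 0.23] shade clr 0.204 ikerr 0.0
```

```bash
python3 -m creep '[[[-1.44,2.79,-2.56],[-2.28,-1.73,-0.47]],[[-1.44,2.79,-2.56],[-2.28,-1.73,-0.47]],[[-1.44,2.79,-2.56],[-2.28,-1.73,-0.47]],[[-1.44,2.79,-2.56],[-2.28,-1.73,-0.47]],[[-1.44,2.79,-2.56],[-2.28,-1.73,-0.47]],[[-1.44,2.79,-2.56],[-2.28,-1.73,-0.47]],[[-1.44,2.79,-2.56],[-2.28,-1.73,-0.47]],[[-1.44,2.79,-2.56],[-2.28,-1.73,-0.47]],[[-1.44,2.79,-2.56],[-2.28,-1.73,-0.47]]]'; bash log.sh
python3 -m creep '[[[-1.44,2.79,-2.56],[-2.28,-1.73,-0.47]],[[-1.44,2.79,-2.56],[-2.28,-1.73,-0.47]],[[-1.44,2.79,-2.56],[-2.28,-1.73,-0.47]],[[-1.44,2.79,-2.56],[-2.28,-1.73,-0.47]],[[-1.44,2.79,-2.56],[-2.28,-1.73,-0.47]],[[-1.44,2.79,-2.56],[-2.28,-1.73,-0.47]],[[-1.44,2.79,-2.56],[-2.28,-1.73,-0.47]],[[-1.44,2.79,-2.56],[-2.28,-1.73,-0.47]],[[-1.44,2.79,-2.56],[-2.28,-1.73,-0.47]]]'; bash log.sh
```

```text
t: 2.05
tool_pos: [0.1655, -0.4844, 0.7592]
orientation: [1.975, 0.856, -0.112]
force: [0.5, -0.3, 0.3]
opening: 0.0931
2.05 [-1.38  -0.464  1.526  0.115  1.094 -0.625] [ 0.1655 -0.4844  0.7592] [ 1.975  0.856 -0.112] [ 0.5 -0.3  0.3] 0.09311330210101834
t: 2.8
tool_pos: [0.1549, -0.3744, 1.1036]
orientation: [1.552, 0.715, -0.246]
force: [1.2, -0.2, 0.2]
opening: 0.0931
2.8 [-1.306e+00 -2.910e-01  7.880e-01  1.000e-03  1.205e+00 -5.970e-01] [ 0.1549 -0.3744  1.1036] [ 1.552  0.715 -0.246] [ 1.2 -0.2  0.2] 0.09305835819628885
```

As predicted. Now I'll swing across above the lamp.

```bash
python3 -m creep '[[[2.42,1.59,-0.47],[-2.34,3.42,-0.53]],[[2.42,1.59,-0.47],[-2.34,3.42,-0.53]],[[2.42,1.59,-0.47],[-2.34,3.42,-0.53]],[[2.42,1.59,-0.47],[-2.34,3.42,-0.53]],[[2.42,1.59,-0.47],[-2.34,3.42,-0.53]],[[2.42,1.59,-0.47],[-2.34,3.42,-0.53]],[[2.42,1.59,-0.47],[-2.34,3.42,-0.53]],[[2.42,1.59,-0.47],[-2.34,3.42,-0.53]],[[2.42,1.59,-0.47],[-2.34,3.42,-0.53]],[[2.42,1.59,-0.47],[-2.34,3.42,-0.53]],[[2.42,1.59,-0.47],[-2.34,3.42,-0.53]],[[2.42,1.59,-0.47],[-2.34,3.42,-0.53]]]'; bash log.sh
python3 -m creep '[[[2.42,1.59,-0.47],[-2.34,3.42,-0.53]],[[2.42,1.59,-0.47],[-2.34,3.42,-0.53]],[[2.42,1.59,-0.47],[-2.34,3.42,-0.53]],[[2.42,1.59,-0.47],[-2.34,3.42,-0.53]],[[2.42,1.59,-0.47],[-2.34,3.42,-0.53]],[[2.42,1.59,-0.47],[-2.34,3.42,-0.53]],[[2.42,1.59,-0.47],[-2.34,3.42,-0.53]],[[2.42,1.59,-0.47],[-2.34,3.42,-0.53]],[[2.42,1.59,-0.47],[-2.34,3.42,-0.53]],[[2.42,1.59,-0.47],[-2.34,3.42,-0.53]],[[2.42,1.59,-0.47],[-2.34,3.42,-0.53]],[[2.42,1.59,-0.47],[-2.34,3.42,-0.53]]]'; bash log.sh
python3 - <<'E'
from pl import *
s=now()
go(*s,np.array([.3966,.1835,.30]),down(.254+np.pi/2),24)
E
```

```text
t: 3.8
tool_pos: [0.3861, -0.1229, 1.1047]
orientation: [1.109, 1.312, 0.412]
force: [0.6, -1.3, -0.3]
opening: 0.0929
3.8 [-0.443 -0.29   0.785  0.019  1.205 -0.602] [ 0.3861 -0.1229  1.1047] [1.109 1.312 0.412] [ 0.6 -1.3 -0.3] 0.09290891966348512
t: 4.8
tool_pos: [0.3396, 0.215, 1.1078]
orientation: [0.472, 1.749, 1.048]
force: [0.6, -0.1, -0.9]
opening: 0.0933
4.8 [ 0.425 -0.291  0.78   0.026  1.206 -0.606] [0.3396 0.215  1.1078] [0.472 1.749 1.048] [ 0.6 -0.1 -0.9] 0.09329611024886622
24 x [1.73, -1.8, 2.72] [1.95, 2.94, -1.52]
end [0.397 0.185 0.299] q [ 3.180e-01 -2.480e-01  2.047e+00  1.000e-03  1.341e+00 -1.507e+00] vel/lim [0.16 0.03 0.34 0.16 0.04 0.23] shade clr 0.205 ikerr 0.0
```

```bash
python3 -m creep '[[[1.73,-1.8,2.72],[1.95,2.94,-1.52]],[[1.73,-1.8,2.72],[1.95,2.94,-1.52]],[[1.73,-1.8,2.72],[1.95,2.94,-1.52]],[[1.73,-1.8,2.72],[1.95,2.94,-1.52]],[[1.73,-1.8,2.72],[1.95,2.94,-1.52]],[[1.73,-1.8,2.72],[1.95,2.94,-1.52]],[[1.73,-1.8,2.72],[1.95,2.94,-1.52]],[[1.73,-1.8,2.72],[1.95,2.94,-1.52]],[[1.73,-1.8,2.72],[1.95,2.94,-1.52]],[[1.73,-1.8,2.72],[1.95,2.94,-1.52]],[[1.73,-1.8,2.72],[1.95,2.94,-1.52]],[[1.73,-1.8,2.72],[1.95,2.94,-1.52]]]'; bash log.sh
python3 -m creep '[[[1.73,-1.8,2.72],[1.95,2.94,-1.52]],[[1.73,-1.8,2.72],[1.95,2.94,-1.52]],[[1.73,-1.8,2.72],[1.95,2.94,-1.52]],[[1.73,-1.8,2.72],[1.95,2.94,-1.52]],[[1.73,-1.8,2.72],[1.95,2.94,-1.52]],[[1.73,-1.8,2.72],[1.95,2.94,-1.52]],[[1.73,-1.8,2.72],[1.95,2.94,-1.52]],[[1.73,-1.8,2.72],[1.95,2.94,-1.52]],[[1.73,-1.8,2.72],[1.95,2.94,-1.52]],[[1.73,-1.8,2.72],[1.95,2.94,-1.52]],[[1.73,-1.8,2.72],[1.95,2.94,-1.52]],[[1.73,-1.8,2.72],[1.95,2.94,-1.52]]]'; bash log.sh
python3 - <<'E'
from pl import *
s=now()
go(*s,np.array([.3966,.1835,.20]),down(.254+np.pi/2),8)
from h import *
for n in ("scene","top"):
    c=read_camera(n); cv2.imwrite(f"pics/{n}1.png",c["img"][:,:,::-1])
E
```

```text
t: 5.8
tool_pos: [0.4724, 0.3112, 0.7048]
orientation: [0.103, 2.511, 0.632]
force: [0.1, 0.3, -0.0]
opening: 0.0931
5.8 [ 0.439 -0.259  1.405  0.161  1.278 -1.038] [0.4724 0.3112 0.7048] [0.103 2.511 0.632] [ 0.1  0.3 -0. ] 0.09308265536865788
t: 6.8
tool_pos: [0.3971, 0.1827, 0.2978]
orientation: [0.395, -3.116, -0.0]
force: [0.5, 0.0, 0.0]
opening: 0.093
6.8 [ 0.314 -0.247  2.049  0.     1.341 -1.509] [0.3971 0.1827 0.2978] [ 0.395 -3.116 -0.   ] [0.5 0.  0. ] 0.09298190963233163
8 x [0.0, 0.01, 1.22] [0.0, -0.01, -0.01]
end [0.397 0.184 0.2  ] q [ 0.316 -0.106  2.121  0.     1.126 -1.509] vel/lim [0.   0.15 0.07 0.   0.15 0.  ] shade clr 0.204 ikerr 0.0
```

View pics/scene1.png

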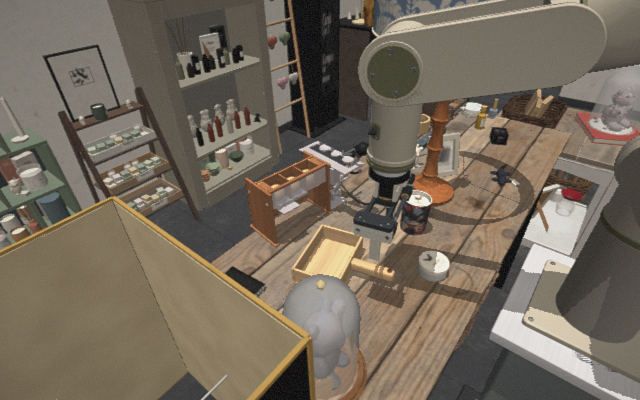

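View pics/top1.png

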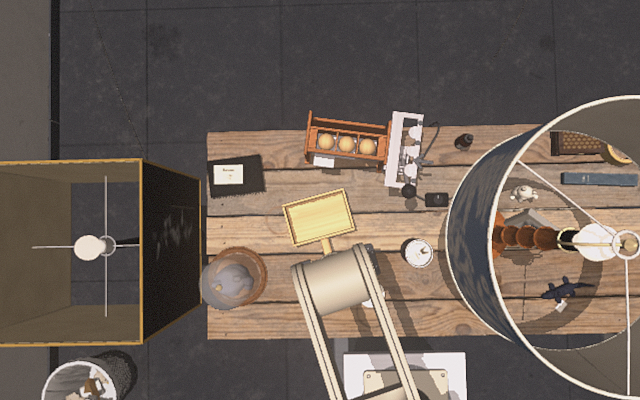

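```bash
python3 -m creep '[[[0,0,1.2],[0,0,0]],[[0,0,1.2],[0,0,0]],[[0,0,1.2],[0,0,0]],[[0,0,1.2],[0,0,0]],[[0,0,1.2],[0,0,0]],[[0,0,1.2],[0,0,0]],[[0,0,1.2],[0,0,0]],[[0,0,1.3],[0,0,0]]]' 100; bash log.sh
python3 -m creep '[[[0,0,0],[0,0,0]],[[0,0,0],[0,0,0]],[[0,0,0],[0,0,0]],[[0,0,0],[0,0,0]],[[0,0,0],[0,0,0]],[[0,0,0],[0,0,0]],[[0,0,0],[0,0,0]],[[0,0,0],[0,0,0]]]' 0 20; bash log.sh
python3 - <<'E'
from h import *
for n in ("scene","top"):
    c=read_camera(n); cv2.imwrite(f"pics/{n}2.png",c["img"][:,:,::-1])
a=cv2.imread("pics/scene2.png")
cv2.imwrite("pics/z6.png",cv2.resize(a[150:310,260:460],None,fx=3.7,fy=3.7,interpolation=cv2.INTER_CUBIC))
E
```

```text
t: 7.57
tool_pos: [0.399, 0.1843, 0.2031]
orientation: [-0.391, 3.113, 0.004]
force: [-0.2, 0.2, -0.7]
opening: 0.0929
7.57 [ 3.150e-01 -1.070e-01  2.116e+00  2.000e-03  1.128e+00 -1.506e+00] [0.399  0.1843 0.2031] [-0.391  3.113  0.004] [-0.2  0.2 -0.7] 0.09285230271868068
t: 8.23
tool_pos: [0.3981, 0.1837, 0.2026]
orientation: [-0.392, 3.115, 0.003]
force: [0.8, 0.8, 0.2]
opening: 0.0442
8.23 [ 3.150e-01 -1.080e-01  2.118e+00  2.000e-03  1.129e+00 -1.507e+00] [0.3981 0.1837 0.2026] [-3.920e-01  3.115e+00  3.000e-03] [0.8 0.8 0.2] 0.044151780799283565
```

View pics/z6.png

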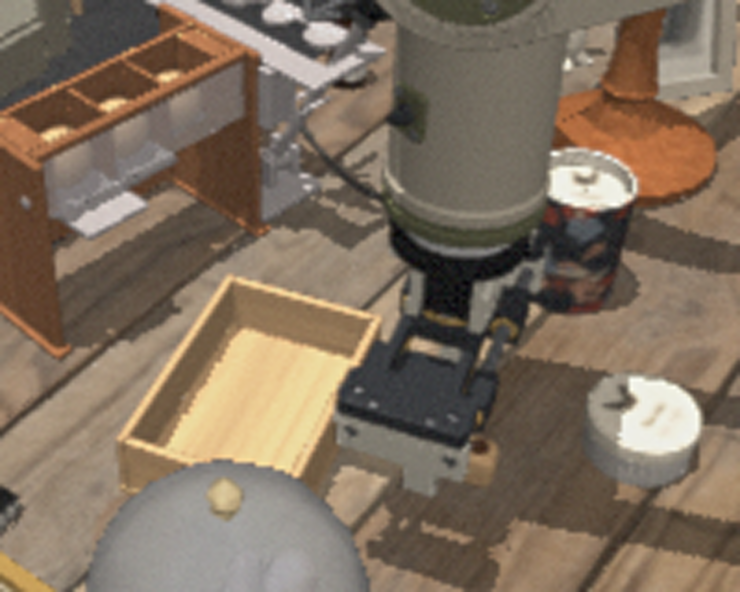

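```bash
python3 -m creep '[[[0,0,0.2],[0,0,0]],[[0,0,0],[0,0,0]],[[0,0,0],[0,0,0]],[[0,0,0],[0,0,0]],[[0,0,0],[0,0,0]],[[0,0,0],[0,0,0]]]' 0 25; bash log.sh
python3 - <<'E'
from pl import *
t,R,q=s=now()
th=-.134; o=np.array([.6855,.1405]); Rd=np.array([[np.cos(th),-np.sin(th)],[np.sin(th),np.cos(th)]])
# tray from grasp, handle offset along tray x
g=.118; ty=.254
print("grip to tray origin est", t[:2]+g*np.array([np.cos(ty),np.sin(ty)]))
R1=down(th+np.pi/2)
for lx,n in ((-.155,10),(0.0,10)):
    h=Rd@[lx-g,0]+o
    s=go(*s,np.array([*h,t[2]]),R1,n)
E
```

```text
t: 8.83
tool_pos: [0.3979, 0.1837, 0.2002]
orientation: [-0.392, 3.116, 0.003]
force: [0.5, 1.3, -0.6]
opening: 0.022
8.83 [ 3.150e-01 -1.030e-01  2.119e+00  2.000e-03  1.125e+00 -1.507e+00] [0.3979 0.1837 0.2002] [-3.920e-01  3.116e+00  3.000e-03] [ 0.5  1.3 -0.6] 0.021951126681851056
grip to tray origin est [0.51214689 0.2133653 ]
10 x [-0.17, -0.08, 0.0] [0.01, 0.01, 2.2]
end [0.415 0.177 0.2  ] q [ 0.289 -0.064  2.082  0.     1.124 -1.148] vel/lim [0.02 0.03 0.03 0.   0.   0.2 ] shade clr 0.195 ikerr 0.0
10 x [-1.55, -0.0, -0.0] [-0.0, -0.0, 0.0]
end [0.569 0.156 0.2  ] q [ 0.181  0.293  1.693  0.     1.155 -1.256] vel/lim [0.1  0.27 0.26 0.   0.04 0.08] shade clr 0.151 ikerr 0.0
```

```bash
python3 -m creep '[[[-0.17,-0.08,0],[0,0,2.2]],[[-0.17,-0.08,0],[0,0,2.2]],[[-0.17,-0.08,0],[0,0,2.2]],[[-0.17,-0.08,0],[0,0,2.2]],[[-0.17,-0.08,0],[0,0,2.2]],[[-0.17,-0.08,0],[0,0,2.2]],[[-0.17,-0.08,0],[0,0,2.2]],[[-0.17,-0.08,0],[0,0,2.2]],[[-0.17,-0.08,0],[0,0,2.2]],[[-0.17,-0.08,0],[0,0,2.2]],[[0,0,0],[0,0,0]],[[0,0,0],[0,0,0]]]'; bash log.sh
python3 - <<'E'
from h import *
for n in ("scene","top"):
    c=read_camera(n); cv2.imwrite(f"pics/{n}3.png",c["img"][:,:,::-1])
a=cv2.imread("pics/top3.png")
cv2.imwrite("pics/z7.png",cv2.resize(a[100:260,280:440],None,fx=3.7,fy=3.7,interpolation=cv2.INTER_CUBIC))
E
```

```text
t: 9.83
tool_pos: [0.4156, 0.1768, 0.2003]
orientation: [0.208, 3.133, 0.002]
force: [1.4, -1.2, -0.7]
opening: 0.0218
9.83 [ 2.880e-01 -6.500e-02  2.083e+00  1.000e-03  1.122e+00 -1.150e+00] [0.4156 0.1768 0.2003] [2.080e-01 3.133e+00 2.000e-03] [ 1.4 -1.2 -0.7] 0.021840765044548724
```

View pics/z7.png

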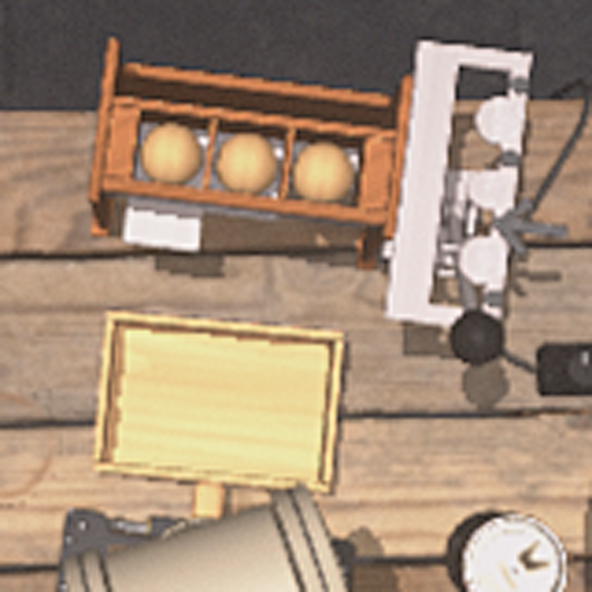

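```bash
python3 - <<'E'
from h import *
c=read_camera("top")
th=-.134; o=np.array([.6855,.1405]); Rd=np.array([[np.cos(th),-np.sin(th)],[np.sin(th),np.cos(th)]])
f=lambda x,y,z: Rd.T@(cast(c,280+x/3.7-.4,100+y/3.7-.4,z)[:2]-o)
C=np.array([f(*p,.048) for p in [(105,313),(345,334),(332,492),(97,470)]])
print(C.round(4),C.mean(0)); d=C[0]-C[1]; e=C[3]-C[2];print([np.arctan2(-v[0],v[1]) for v in (d,e)])
print("panel tops L outer front/back",f(92,200,.1),"panel feet",f(100,235,0.005),f(368,267,0.005))
print("top corners L back",f(112,40,.161),"R back",f(405,78,.161))
E
```

```text
[[-0.1019  0.0856]
 [-0.0979 -0.0818]
 [-0.2078 -0.0845]
 [-0.2109  0.0788]] [-0.154625   -0.00047246]
[np.float64(0.023535949553151695), np.float64(0.019326544233229347)]
panel tops L outer front/back [-0.03094638  0.10056538] panel feet [-0.04327027  0.09745801] [-0.04502512 -0.09670092]
top corners L back [0.0648726  0.09595698] R back [ 0.06077684 -0.09259522]
```

```bash
python3 -m creep '[[[0,0.18,0],[0,0,0.85]],[[0,0.17,0],[0,0,0.85]],[[-1.2,0.02,0],[0,0,0]],[[-1.4,0.03,0],[0,0,0]],[[-1.4,0.03,0],[0,0,0]],[[-1.4,0.03,0],[0,0,0]],[[-1,0.02,0],[0,0,0]],[[0,0,0],[0,0,0]]]'; bash log.sh
python3 - <<'E'
from h import *
for n in ("scene","top"):
    c=read_camera(n); cv2.imwrite(f"pics/{n}4.png",c["img"][:,:,::-1])
a=cv2.imread("pics/top4.png")
cv2.imwrite("pics/z8.png",cv2.resize(a[100:260,280:440],None,fx=3.7,fy=3.7,interpolation=cv2.INTER_CUBIC))
a=cv2.imread("pics/scene4.png")
cv2.imwrite("pics/z9.png",cv2.resize(a[130:290,220:420],None,fx=3.7,fy=3.7,interpolation=cv2.INTER_CUBIC))
E
```

```text
t: 10.65
tool_pos: [0.4806, 0.1713, 0.2005]
orientation: [0.258, 3.129, 0.003]
force: [0.1, 0.3, -2.6]
opening: 0.0219
10.65 [ 0.241  0.093  1.923  0.002  1.123 -1.166] [0.4806 0.1713 0.2005] [2.580e-01 3.129e+00 3.000e-03] [ 0.1  0.3 -2.6] 0.02189964383207623
```

View pics/z8.png

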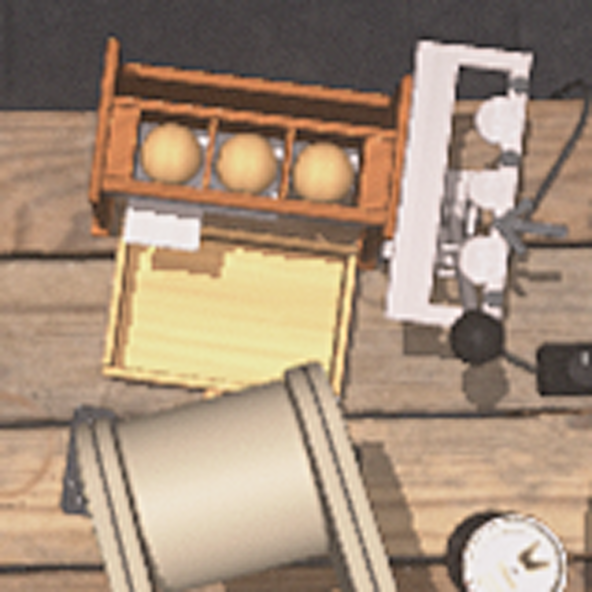

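View pics/z9.png

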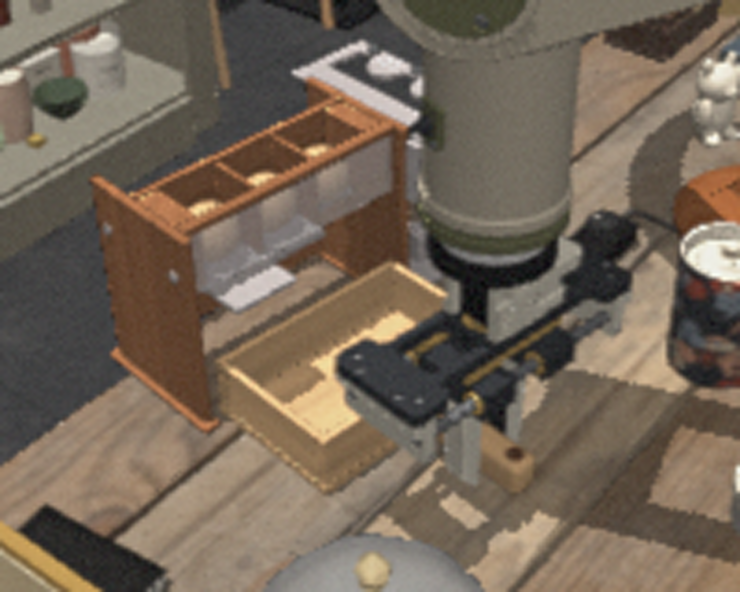

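```bash
python3 - <<'E'
from h import *
c=read_camera("top")
th=-.145; o=np.array([.6855,.1405]); Rd=np.array([[np.cos(th),-np.sin(th)],[np.sin(th),np.cos(th)]])
f=lambda x,y,z: (Rd.T@(cast(c,280+x/3.7-.4,100+y/3.7-.4,z)[:2]-o)).round(4)
print("R side",f(356,250,.048),f(343,395,.048),"L side",f(117,240,.048),f(103,377,.048))
print("feet",f(110,235,0.005),f(358,267,0.005), "balls",[f(*p,.123) for p in ((171,153),(246,162),(323,171))])
E
```

```text
R side [-0.0379 -0.0835] [-0.1393 -0.0865] L side [-0.0511  0.0825] [-0.1472  0.0803]
feet [-0.0435  0.0898] [-0.0448 -0.0901] balls [array([0.0021, 0.0511]), array([0.0021, 0.0014]), array([ 0.0023, -0.0495])]
```

```bash
python3 -m creep '[[[0,0.2,0],[0,0,0.6]],[[-0.5,0.2,0],[0,0,0.6]],[[-1,0.2,0],[0,0,0]],[[-1.2,0.05,0],[0,0,0]],[[-1.2,0.05,0],[0,0,0]],[[-1.2,0.05,0],[0,0,0]],[[-1.2,0.05,0],[0,0,0]],[[-1.2,0.05,0],[0,0,0]],[[-0.5,0.02,0],[0,0,0]],[[0,0,0],[0,0,0]]]'; bash log.sh
python3 -m creep '[[[-0.4,0.02,0],[0,0,0]],[[-0.4,0.02,0],[0,0,0]],[[0,0,0],[0,0,0]]]'; bash log.sh
```

```text
t: 11.63
tool_pos: [0.5602, 0.1653, 0.2004]
orientation: [0.29, 3.127, 0.003]
force: [0.2, 0.2, -2.7]
opening: 0.0218
11.63 [ 0.199  0.277  1.713  0.002  1.15  -1.188] [0.5602 0.1653 0.2004] [2.900e-01 3.127e+00 3.000e-03] [ 0.2  0.2 -2.7] 0.02184722873984147
t: 11.88
tool_pos: [0.5677, 0.1643, 0.2006]
orientation: [0.289, 3.127, 0.003]
force: [-0.2, 0.1, -2.8]
opening: 0.022
11.88 [ 0.195  0.293  1.692  0.002  1.154 -1.193] [0.5677 0.1643 0.2006] [2.890e-01 3.127e+00 3.000e-03] [-0.2  0.1 -2.8] 0.021994164480019087
```

```bash
python3 -m creep '[[[-0.3,0.01,0],[0,0,0]],[[0,0,0],[0,0,0]]]'; bash log.sh
python3 - <<'E'
from h import *
for n in ("scene","top"):
    c=read_camera(n); cv2.imwrite(f"pics/{n}5.png",c["img"][:,:,::-1])
a=cv2.imread("pics/top5.png")
cv2.imwrite("pics/z10.png",cv2.resize(a[100:260,280:440],None,fx=3.7,fy=3.7,interpolation=cv2.INTER_CUBIC))
a=cv2.imread("pics/scene5.png")
cv2.imwrite("pics/z11.png",cv2.resize(a[130:290,220:420],None,fx=3.7,fy=3.7,interpolation=cv2.INTER_CUBIC))
E
```

```text
t: 12.05
tool_pos: [0.5696, 0.1639, 0.2002]
orientation: [-0.289, -3.126, -0.002]
force: [-7.3, -0.6, 4.0]
opening: 0.0221
12.05 [ 0.193  0.3    1.685  0.002  1.158 -1.195] [0.5696 0.1639 0.2002] [-2.890e-01 -3.126e+00 -2.000e-03] [-7.3 -0.6  4. ] 0.022124113736732676
```

View pics/z10.png

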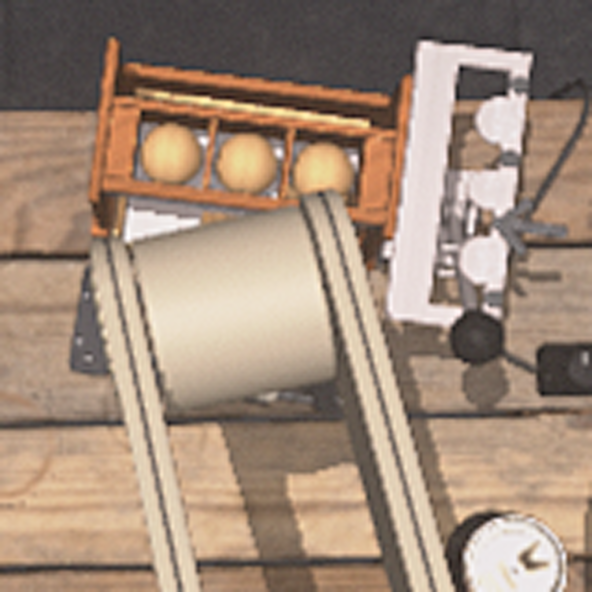

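View pics/z11.png

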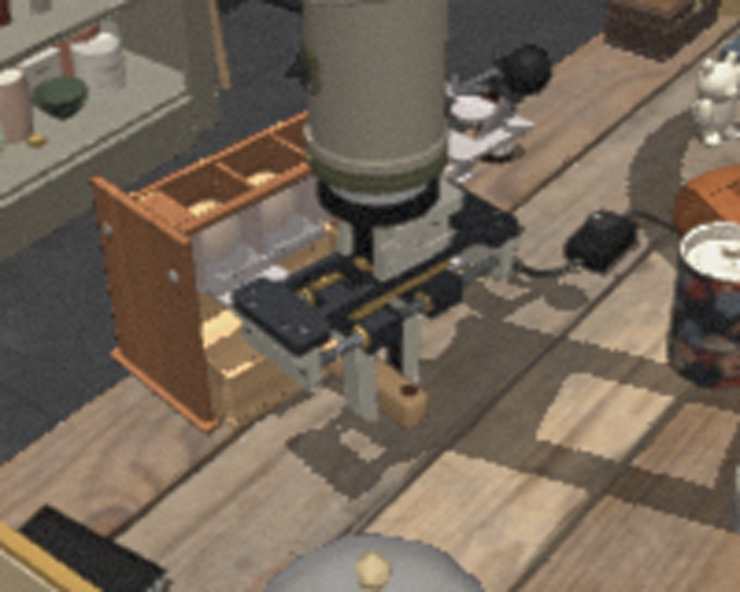

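```bash
python3 - <<'E'
from h import *
c=read_camera("top")
th=-.145; o=np.array([.687,.1415]); Rd=np.array([[np.cos(th),-np.sin(th)],[np.sin(th),np.cos(th)]])
f=lambda x,y,z: (Rd.T@(cast(c,280+x/3.7-.4,100+y/3.7-.4,z)[:2]-o)).round(4)
print(f(137,93,.048),f(370,123,.048), f(250,107,.048))
t=read_state()['tool_pos']; print(Rd.T@(t[:2]-o))
E
python3 -m creep '[[[-0.1,0,0],[0,0,0]],[[-0.1,0,0],[0,0,0]],[[0,0,0],[0,0,0]]]'; bash log.sh
```

```text
[0.0518 0.0802] [ 0.0503 -0.084 ] [0.0515 0.0005]
[-0.119482    0.00518296]
t: 12.45
tool_pos: [0.5703, 0.1638, 0.2001]
orientation: [-0.288, -3.123, -0.002]
force: [-17.0, -0.3, 10.3]
opening: 0.022
12.45 [ 0.192  0.303  1.681  0.003  1.162 -1.196] [0.5703 0.1638 0.2001] [-2.880e-01 -3.123e+00 -2.000e-03] [-17.   -0.3  10.3] 0.021991019498678935
```

```bash
python3 -m creep '[[[0.15,0,0],[0,0,0]],[[0,0,0],[0,0,0]],[[0,0,0],[0,0,0]],[[0,0,0],[0,0,0]],[[0,0,0],[0,0,0]],[[0,0,0],[0,0,0]]]' 80; bash log.sh
python3 -m creep '[[[0,0,-1],[0,0,0]],[[0,0,-2],[0,0,0]],[[0,0,-2],[0,0,0]],[[0,0,-2],[0,0,0]],[[0,0,-2],[0,0,0]],[[0,0,-2],[0,0,0]],[[0,0,-2],[0,0,0]]]' 100; bash log.sh
python3 - <<'E'
from pl import *
t,R,q=s=now()
th=-.145; o=np.array([.687,.1415]); Rd=np.array([[np.cos(th),-np.sin(th)],[np.sin(th),np.cos(th)]])
def knob(sw,side):
    a=sw-.495; l=np.array([.21*np.sin(a)*np.cos(side), -.15+.21*np.sin(side), .022+.21*np.cos(a)*np.cos(side)])
    return np.array([*(Rd@l[:2]+o),l[2]])
for a in [(0,0),(0,.13),(0,.14),(.165,.14),(.33,.14),(.33,0)]: print(a,knob(*a).round(4))
from h import *
c=read_camera("scene"); print(proj(c,knob(0,0)))
c=read_camera("top"); print(proj(c,knob(0,0)))
def tilted(tilt):  # jaw local y tilted: tool z = down tilted toward -y
    ly=np.array([-np.sin(th),np.cos(th),0]); z=-np.cos(tilt)*np.array([0,0,1])-np.sin(tilt)*ly
    x=np.array([np.cos(th),np.sin(th),0])*-1; y=np.cross(z,x)
    return Ro.from_matrix(np.column_stack([x,y,z]))
for tl in (0,.3,.5):
  RR=tilted(tl)
  for sw,sd in ((0,0),(.33,.14)):
    k=knob(sw,sd)+[0,0,.0]; T=k-RR.apply([0,0,.167]); qq=ik(T,RR,q); print(tl,T.round(3),qq.round(2),np.linalg.norm(fk(qq)[0]-T).round(4),[p.round(3).tolist() for p in pts(qq,P)[0][1:3]])
E
```

```text
t: 12.95
tool_pos: [0.5711, 0.1637, 0.2007]
orientation: [0.289, 3.127, 0.003]
force: [-0.4, 0.6, -0.3]
opening: 0.057
12.95 [ 0.192  0.301  1.683  0.002  1.156 -1.195] [0.5711 0.1637 0.2007] [2.890e-01 3.127e+00 3.000e-03] [-0.4  0.6 -0.3] 0.057014086004157284
t: 13.53
tool_pos: [0.5707, 0.1635, 0.3324]
orientation: [0.289, 3.126, 0.004]
force: [0.6, 0.4, -0.3]
opening: 0.0932
13.53 [ 0.192  0.156  1.594  0.002  1.39  -1.195] [0.5707 0.1635 0.3324] [0.289 3.126 0.004] [ 0.6  0.4 -0.3] 0.09316949801224161
(0, 0) [0.5666 0.0075 0.2068]
(0, 0.13) [0.5714 0.0343 0.2052]
(0, 0.14) [0.5718 0.0363 0.205 ]
(0.165, 0.14) [0.6029 0.0318 0.2187]
(0.33, 0.14) [0.6358 0.027  0.2271]
(0.33, 0) [ 0.6312 -0.0019  0.2291]
[361.64882516 148.57068963]
[408.47435224 189.6870404 ]
0 [0.567 0.007 0.374] [-0.08  0.06  1.62 -0.    1.46 -1.5 ] 0.0 [[0.025, 0.049, 0.687], [0.567, 0.007, 0.565]]
0 [0.636 0.027 0.394] [-0.04  0.23  1.39 -0.    1.52 -1.46] 0.0 [[0.087, 0.048, 0.677], [0.636, 0.027, 0.585]]
0.3 [0.574 0.056 0.366] [ 0.1   0.14  1.57 -0.29  1.52 -1.29] 0.0 [[0.045, 0.056, 0.684], [0.582, 0.112, 0.549]]
0.3 [0.643 0.076 0.387] [ 0.12  0.32  1.32 -0.29  1.58 -1.29] 0.0 [[0.107, 0.065, 0.669], [0.651, 0.132, 0.569]]
0.5 [0.578 0.087 0.353] [ 0.21  0.22  1.52 -0.47  1.58 -1.18] 0.0 [[0.069, 0.067, 0.678], [0.591, 0.177, 0.521]]
0.5 [0.647 0.106 0.374] [ 0.22  0.4   1.27 -0.47  1.65 -1.21] 0.0 [[0.129, 0.081, 0.658], [0.661, 0.197, 0.542]]
```

```bash
cat > lv.py <<'E'
from pl import *
th=-.145; o=np.array([.687,.1415]); Rd=np.array([[np.cos(th),-np.sin(th)],[np.sin(th),np.cos(th)]])
def knob(sw,side):
    a=sw-.495; l=np.array([.21*np.sin(a)*np.cos(side), -.15+.21*np.sin(side), .022+.21*np.cos(a)*np.cos(side)])
    return np.array([*(Rd@l[:2]+o),l[2]])
def tilted(tilt):
    ly=np.array([-np.sin(th),np.cos(th),0]); z=-np.cos(tilt)*np.array([0,0,1])-np.sin(tilt)*ly
    x=np.array([np.cos(th),np.sin(th),0])*-1; y=np.cross(z,x)
    return Ro.from_matrix(np.column_stack([x,y,z]))
RT=tilted(.4)
def tcp(k,back=.003): return k-RT.apply([0,0,.1673+back])
E
python3 - <<'E'
from lv import *
s=now()
s=go(*s,tcp(knob(0,0),.083),RT,8)
s=go(*s,tcp(knob(0,0)),RT,8)
E
```

```text
8 x [-0.24, -0.93, -1.13] [2.9, 0.0, -0.29]
end [0.581 0.104 0.437] q [ 0.209  0.171  1.412 -0.377  1.695 -1.238] vel/lim [0.04 0.05 0.16 0.26 0.21 0.07] shade clr 0.139 ikerr 0.0
8 x [0.0, -0.0, 1.0] [-0.0, 0.0, 0.0]
end [0.576 0.073 0.363] q [ 0.161  0.176  1.542 -0.381  1.552 -1.233] vel/lim [0.04 0.02 0.11 0.   0.1  0.  ] shade clr 0.139 ikerr 0.0
```

```bash
python3 -m creep '[[[-0.24,-0.93,-1.13],[2.9,0,-0.29]],[[-0.24,-0.93,-1.13],[2.9,0,-0.29]],[[-0.24,-0.93,-1.13],[2.9,0,-0.29]],[[-0.24,-0.93,-1.13],[2.9,0,-0.29]],[[-0.24,-0.93,-1.13],[2.9,0,-0.29]],[[-0.24,-0.93,-1.13],[2.9,0,-0.29]],[[-0.24,-0.93,-1.13],[2.9,0,-0.29]],[[-0.24,-0.93,-1.13],[2.9,0,-0.29]],[[0,0,0],[0,0,0]]]' 68; bash log.sh
python3 - <<'E'
from lv import *
s=now()
s=go(*s,tcp(knob(0,0)),RT,8)
from h import *
for n in ("scene","top"):
    c=read_camera(n); cv2.imwrite(f"pics/{n}6.png",c["img"][:,:,::-1])
a=cv2.imread("pics/scene6.png")
cv2.imwrite("pics/z12.png",cv2.resize(a[80:280,220:440],None,fx=3,fy=3,interpolation=cv2.INTER_CUBIC))
E
```

```text
t: 14.38
tool_pos: [0.5807, 0.1036, 0.4341]
orientation: [-0.219, -3.038, 0.623]
force: [-0.1, 0.4, -0.0]
opening: 0.0633
14.38 [ 0.209  0.175  1.414 -0.38   1.695 -1.238] [0.5807 0.1036 0.4341] [-0.219 -3.038  0.623] [-0.1  0.4 -0. ] 0.06331434129836215
8 x [-0.0, -0.01, 0.96] [-0.03, -0.03, 0.01]
end [0.576 0.073 0.364] q [ 0.161  0.175  1.542 -0.381  1.552 -1.234] vel/lim [0.04 0.01 0.11 0.   0.1  0.  ] shade clr 0.139 ikerr 0.0
```

View pics/z12.png

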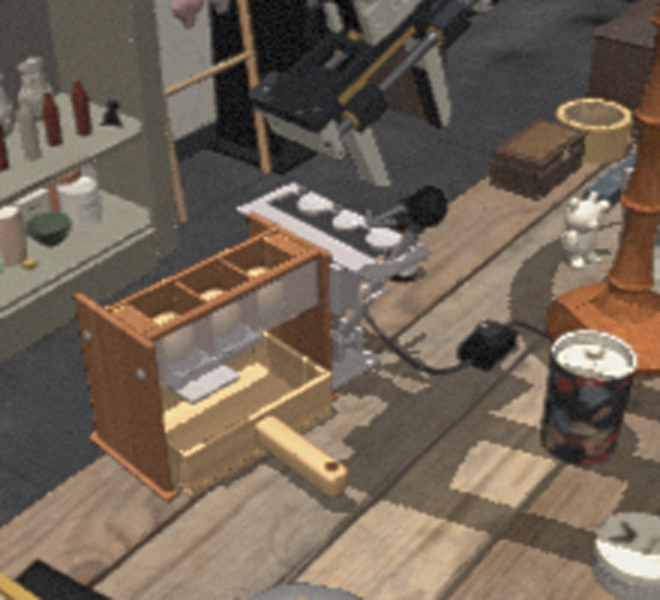

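View pics/top6.png

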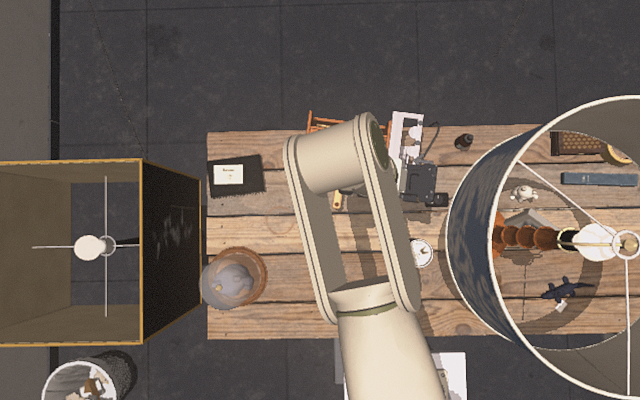

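The scene view shows the tray home, and the knob at (362,149) matches the model. Next I'll lower onto the knob.

```bash
python3 -m creep '[[[0,0,0.96],[0,0,0]],[[0,0,0.96],[0,0,0]],[[0,0,0.96],[0,0,0]],[[0,0,0.96],[0,0,0]],[[0,0,0.96],[0,0,0]],[[0,0,0.96],[0,0,0]],[[0,0,0.96],[0,0,0]],[[0,0,0.96],[0,0,0]],[[0,0,0],[0,0,0]]]'; bash log.sh
python3 - <<'E'
from lv import *
t,R,q=now(); print("grasp-knob local tool", R.inv().apply(t+R.apply([0,0,.1673])-knob(0,0)))
from h import *
c=read_camera("scene"); cv2.imwrite("pics/scene7.png",c["img"][:,:,::-1])
a=cv2.imread("pics/scene7.png")
cv2.imwrite("pics/z13.png",cv2.resize(a[100:220,290:440],None,fx=5,fy=5,interpolation=cv2.INTER_CUBIC))
E
```

```text
t: 15.23
tool_pos: [0.5747, 0.0735, 0.3585]
orientation: [-0.218, -3.032, 0.619]
force: [-0.5, 0.3, -0.6]
opening: 0.063
15.23 [ 0.162  0.181  1.546 -0.381  1.554 -1.233] [0.5747 0.0735 0.3585] [-0.218 -3.032  0.619] [-0.5  0.3 -0.6] 0.06304497639049537
grasp-knob local tool [0.00312822 0.00154228 0.00172447]
```

View pics/z13.png

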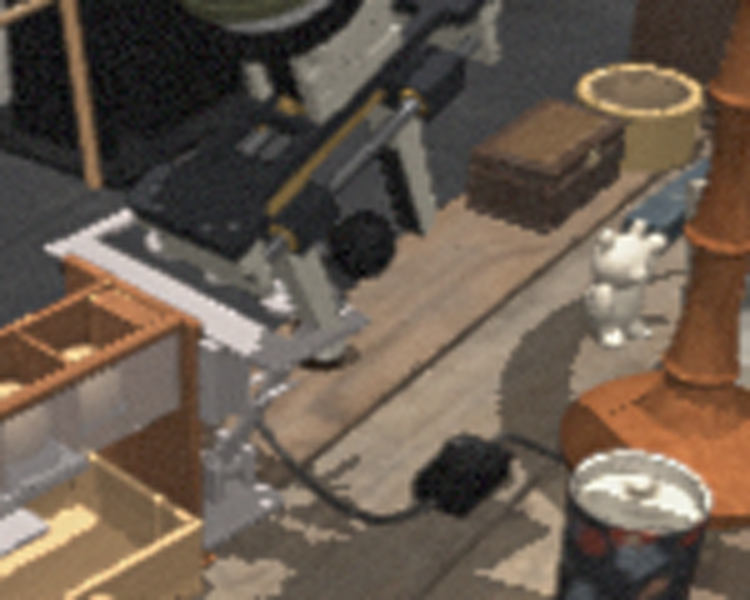

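```bash
python3 -m creep '[[[-0.2,0,0],[0,0,0]],[[0,0,0],[0,0,0]],[[0,0,0],[0,0,0]],[[0,0,0],[0,0,0]],[[0,0,0],[0,0,0]],[[0,0,0],[0,0,0]],[[0,0,0],[0,0,0]],[[0,0,0],[0,0,0]]]' 0 25; bash log.sh
python3 - <<'E'
from lv import *
t,R,q=now(); g=t+R.apply([0,0,.1673]); d=g-knob(0,0); print(d)
for a in [(0,.143),(.11,.143),(.22,.143),(.33,.143),(.33,0)]:
    v=knob(*a)+d-g; print(a, (R.inv().apply(v)*100).round(2)); g=g+v
E
```

```text
t: 15.95
tool_pos: [0.5774, 0.074, 0.3614]
orientation: [-0.218, -3.036, 0.619]
force: [-1.8, 0.5, 1.3]
opening: 0.0331
15.95 [ 0.162  0.184  1.537 -0.381  1.556 -1.234] [0.5774 0.074  0.3614] [-0.218 -3.036  0.619] [-1.8  0.5  1.3] 0.033145034647546735
[0.00022794 0.0018326  0.00064754]
(0, 0.143) [-0.1   2.83 -1.  ]
(0.11, 0.143) [-2.06 -0.39 -0.91]
(0.22, 0.143) [-2.16 -0.3  -0.69]
(0.33, 0.143) [-2.23 -0.2  -0.47]
(0.33, 0) [ 0.04 -2.84  0.98]
```

```bash
python3 -m creep '[[[-0.02,0.57,-0.2],[0,0,0]],[[-0.02,0.57,-0.2],[0,0,0]],[[-0.02,0.57,-0.2],[0,0,0]],[[-0.02,0.57,-0.2],[0,0,0]],[[-0.02,0.55,-0.2],[0,0,0]],[[0,0,0],[0,0,0]]]'; bash log.sh
python3 - <<'E'
from lv import *
t,R,q=now(); g=t+R.apply([0,0,.1673])-[.0002,.0018,.0006]
l=Rd.T@(g[:2]-o); print("knob local",l,g[2],"side",np.arcsin((l[1]+.15)/.21))
from h import *
c=read_camera("scene"); cv2.imwrite("pics/scene8.png",c["img"][:,:,::-1])
a=cv2.imread("pics/scene8.png")
cv2.imwrite("pics/z14.png",cv2.resize(a[100:220,290:440],None,fx=5,fy=5,interpolation=cv2.INTER_CUBIC))
E
```

```text
t: 16.45
tool_pos: [0.5825, 0.1038, 0.3604]
orientation: [-0.219, -3.034, 0.623]
force: [-6.9, -4.6, 10.7]
opening: 0.0327
16.45 [ 0.209  0.219  1.499 -0.376  1.577 -1.191] [0.5825 0.1038 0.3604] [-0.219 -3.034  0.623] [-6.9 -4.6 10.7] 0.032650049701899844
knob local [-0.09900677 -0.12021973] 0.20601179021817764 side 0.14229049517581227
```

View pics/z14.png

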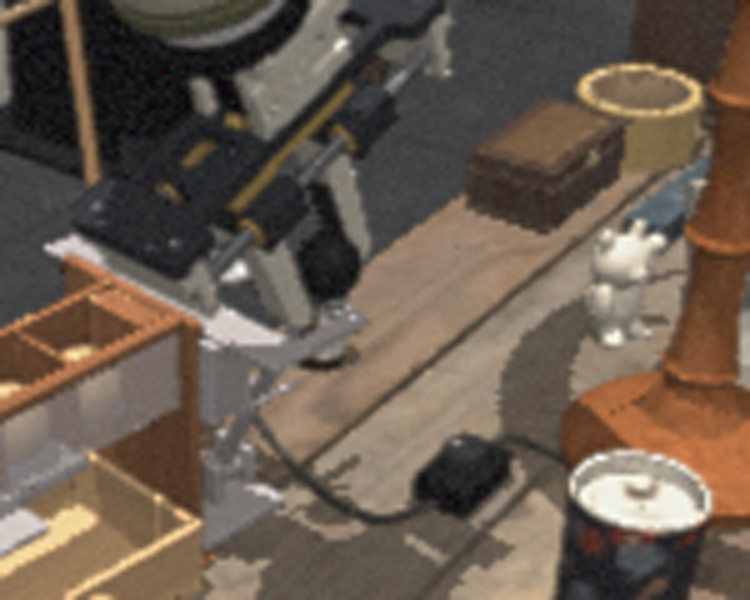

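```bash
python3 -m creep '[[[-0.69,-0.13,-0.3],[0,0,0]],[[-0.69,-0.13,-0.3],[0,0,0]],[[-0.69,-0.13,-0.3],[0,0,0]],[[0,0,0],[0,0,0]]]'; bash log.sh
python3 -c "
from lv import *
t,R,q=now(); g=t+R.apply([0,0,.1673])-[.0002,.0018,.0006]
l=Rd.T@(g[:2]-o); print('knob local',l,g[2],'side',np.arcsin((l[1]+.15)/.21),'swing',.495+np.arctan2(l[0],g[2]-.022))"
python3 -m creep '[[[-0.72,-0.1,-0.23],[0,0,0]],[[-0.72,-0.1,-0.23],[0,0,0]],[[-0.72,-0.1,-0.23],[0,0,0]],[[0,0,0],[0,0,0]]]'; bash log.sh
python3 -c "
from lv import *
t,R,q=now(); g=t+R.apply([0,0,.1673])-[.0002,.0018,.0006]
l=Rd.T@(g[:2]-o); print('knob local',l,g[2],'side',np.arcsin((l[1]+.15)/.21),'swing',.495+np.arctan2(l[0],g[2]-.022))
v=knob(.33,.142)-g;print(R.inv().apply(v)*100)"
```

```text
t: 16.83
tool_pos: [0.6038, 0.1002, 0.3703]
orientation: [-0.22, -3.036, 0.621]
force: [-3.7, -2.0, 8.8]
opening: 0.033
16.83 [ 0.196  0.263  1.429 -0.377  1.595 -1.212] [0.6038 0.1002 0.3703] [-0.22  -3.036  0.621] [-3.7 -2.   8.8] 0.03298115308895319
knob local [-0.07726443 -0.12045803] 0.21582969167565053 side 0.14114422690179093 swing 0.11568366200323849
t: 17.17
tool_pos: [0.6253, 0.0969, 0.3771]
orientation: [-0.22, -3.036, 0.621]
force: [-2.5, -3.0, 8.1]
opening: 0.0326
17.17 [ 0.185  0.312  1.358 -0.379  1.612 -1.23 ] [0.6253 0.0969 0.3771] [-0.22  -3.036  0.621] [-2.5 -3.   8.1] 0.03264657240445297
knob local [-0.05554567 -0.12063243] 0.2226461339590886 side 0.14030543074006357 swing 0.22492954687722772
[-2.13717269 -0.14497156 -0.43281976]
```

```bash
python3 -m creep '[[[-0.71,-0.05,-0.14],[0,0,0]],[[-0.71,-0.05,-0.14],[0,0,0]],[[-0.71,-0.05,-0.14],[0,0,0]],[[0,0,0],[0,0,0]]]'; bash log.sh
python3 - <<'E'
from lv import *
t,R,q=now(); g=t+R.apply([0,0,.1673])-[.0002,.0018,.0006]
l=Rd.T@(g[:2]-o); print('knob local',l,g[2],'side',np.arcsin((l[1]+.15)/.21),'swing',.495+np.arctan2(l[0],g[2]-.022))
v=knob(.33,.0)-g;print(R.inv().apply(v)*100)
from h import *
for n in ("scene","top"):
    c=read_camera(n); cv2.imwrite(f"pics/{n}9.png",c["img"][:,:,::-1])
a=cv2.imread("pics/scene9.png")
cv2.imwrite("pics/z15.png",cv2.resize(a[100:240,260:420],None,fx=4.2,fy=4.2,interpolation=cv2.INTER_CUBIC))
E
```

```text
t: 17.5
tool_pos: [0.6464, 0.0941, 0.3813]
orientation: [-0.22, -3.036, 0.621]
force: [-1.2, -2.7, 6.1]
opening: 0.0323
17.5 [ 0.175  0.362  1.289 -0.381  1.625 -1.247] [0.6464 0.0941 0.3813] [-0.22  -3.036  0.621] [-1.2 -2.7  6.1] 0.03231338135183633
knob local [-0.034251  -0.1203381] 0.2268673029946572 side 0.1417210650185779 swing 0.32934582926707534
[ 0.02376346 -2.81729918  0.9555822 ]
```

View pics/z15.png

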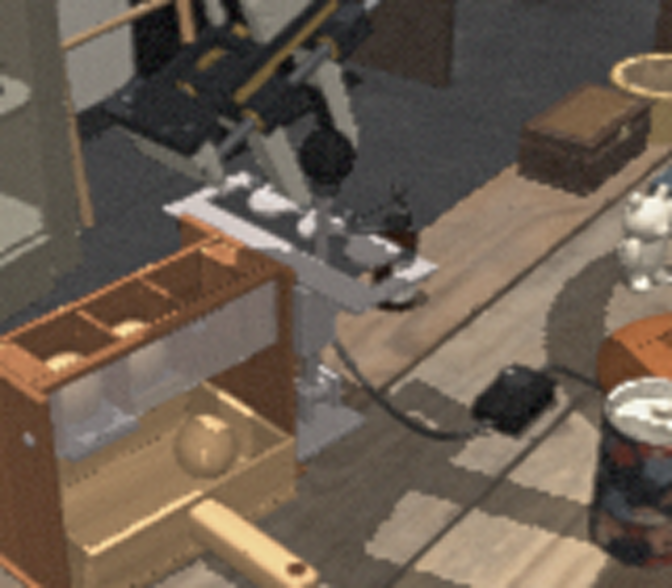

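Ball 1 is in the tray and the other two are still held. Next I'll let the lever into the notch.

```bash
python3 -m creep '[[[0,-0.5,0.17],[0,0,0]],[[0,-0.5,0.17],[0,0,0]],[[0,-0.5,0.17],[0,0,0]],[[0,-0.5,0.17],[0,0,0]],[[0,-0.5,0.17],[0,0,0]],[[0,-0.4,0.13],[0,0,0]],[[0,0,0],[0,0,0]]]'; bash log.sh
python3 - <<'E'
from lv import *
t,R,q=now(); g=t+R.apply([0,0,.1673])-[.0002,.0018,.0006]
l=Rd.T@(g[:2]-o); print('knob local',l,g[2],'side',np.arcsin((l[1]+.15)/.21),'swing',.495+np.arctan2(l[0],g[2]-.022))
from h import *
for n in ("scene",):
    c=read_camera(n); cv2.imwrite(f"pics/{n}10.png",c["img"][:,:,::-1])
a=cv2.imread("pics/scene10.png")
cv2.imwrite("pics/z16.png",cv2.resize(a[100:240,260:420],None,fx=4.2,fy=4.2,interpolation=cv2.INTER_CUBIC))
E
```

```text
t: 18.18
tool_pos: [0.6413, 0.0638, 0.3824]
orientation: [-0.218, -3.036, 0.618]
force: [2.1, 1.5, -0.8]
opening: 0.0313
18.18 [ 0.131  0.33   1.326 -0.384  1.605 -1.286] [0.6413 0.0638 0.3824] [-0.218 -3.036  0.618] [ 2.1  1.5 -0.8] 0.03134388573710759
knob local [-0.03501188 -0.15080728] 0.2278328223206994 side -0.0038442004647997272 swing 0.32651398043678437
```

View pics/z16.png

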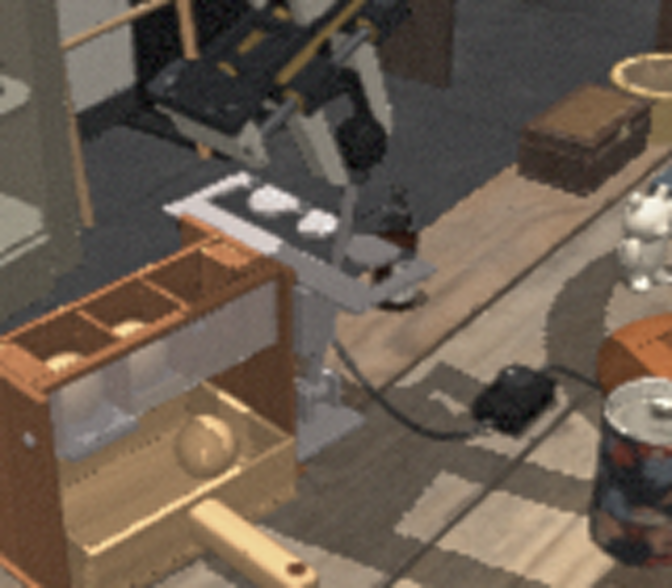

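```bash
python3 -m creep '[[[0,0,0],[0,0,0]],[[0,0,0],[0,0,0]],[[0,0,0],[0,0,0]],[[0,0,0],[0,0,0]],[[0,0,0],[0,0,0]],[[0,0,0],[0,0,0]]]' 75; bash log.sh
python3 -m creep '[[[0,0,-0.6],[0,0,0]],[[0,0,-1],[0,0,0]],[[0,0,-1.5],[0,0,0]],[[0,0,-1.5],[0,0,0]],[[0,0,-2],[0,0,0]],[[0,0,-2],[0,0,0]],[[0,0,-2],[0,0,0]],[[0,0,-2],[0,0,0]],[[0,0,0],[0,0,0]]]'; bash log.sh
python3 - <<'E'
from lv import *
from h import *
for n in ("scene","top"):
    c=read_camera(n); cv2.imwrite(f"pics/{n}11.png",c["img"][:,:,::-1]); print(n,"expected knob",proj(c,knob(.33,0)))
a=cv2.imread("pics/scene11.png")
cv2.imwrite("pics/z17.png",cv2.resize(a[90:230,260:420],None,fx=4.2,fy=4.2,interpolation=cv2.INTER_CUBIC))
a=cv2.imread("pics/top11.png")
cv2.imwrite("pics/z18.png",cv2.resize(a[90:250,280:440],None,fx=3.7,fy=3.7,interpolation=cv2.INTER_CUBIC))
E
```

```text
t: 18.73
tool_pos: [0.6413, 0.0643, 0.3828]
orientation: [-0.218, -3.035, 0.619]
force: [0.5, -0.3, 0.3]
opening: 0.0665
18.73 [ 0.132  0.331  1.325 -0.385  1.606 -1.286] [0.6413 0.0643 0.3828] [-0.218 -3.035  0.619] [ 0.5 -0.3  0.3] 0.06654829241324907
t: 19.48
tool_pos: [0.6494, 0.1145, 0.5049]
orientation: [-0.219, -3.044, 0.617]
force: [0.8, 0.0, 0.9]
opening: 0.0698
19.48 [ 0.203  0.354  1.076 -0.389  1.834 -1.303] [0.6494 0.1145 0.5049] [-0.219 -3.044  0.617] [0.8 0.  0.9] 0.06976548205193182
scene expected knob [342.83959531 132.17343302]
top expected knob [413.51167184 159.83270206]
```

View pics/z17.png

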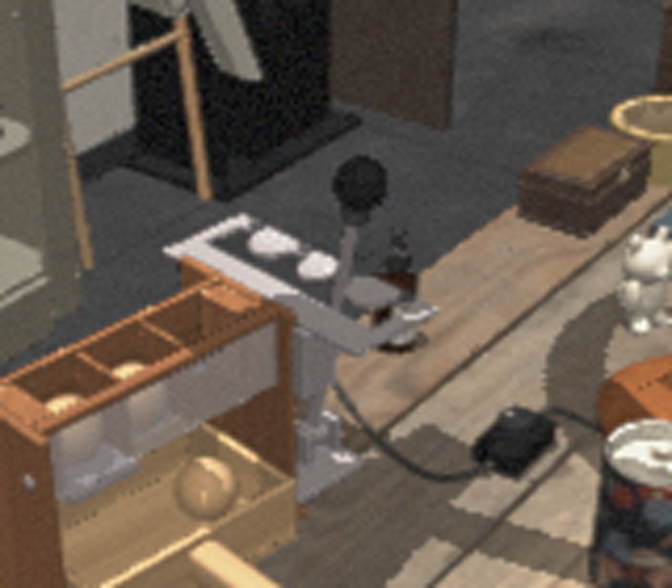

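View pics/z18.png

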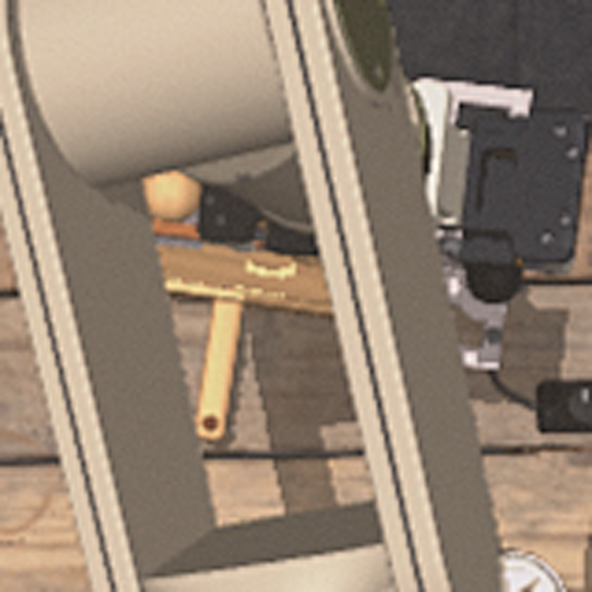

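```bash
python3 - <<'E'
from lv import *
from h import *
def cen(path,box):
    a=cv2.imread(path); x0,y0,x1,y1=box; g=a[y0:y1,x0:x1].max(2)
    m=(g<45).astype(np.uint8); m=cv2.morphologyEx(m,cv2.MORPH_OPEN,np.ones((5,5),np.uint8))
    n,l,st,ce=cv2.connectedComponentsWithStats(m); return [(st[i].tolist(),(ce[i]+[x0,y0]).round(1).tolist()) for i in range(1,n)]
print(cen("pics/scene0.png",(345,135,380,165)))
print(cen("pics/scene11.png",(325,120,365,150)))
c=read_camera("scene")
for a in [(0,0),(.33,0),(.30,0),(.27,0),(.36,0),(.33,.02),(.33,.04)]: print(a,proj(c,knob(*a)).round(1))
E
```

```text
[([11, 13, 10, 7, 56], [360.3, 151.3])]
[([0, 0, 16, 11, 85], [330.6, 122.9]), ([15, 8, 12, 12, 126], [345.6, 133.4])]
(0, 0) [361.6 148.6]
(0.33, 0) [342.8 132.2]
(0.3, 0) [344.6 133.3]
(0.27, 0) [346.3 134.6]
(0.36, 0) [341.1 131.1]
(0.33, 0.02) [341.7 132.7]
(0.33, 0.04) [340.5 133.3]
```

```bash
python3 - <<'E'
from lv import *
s=now()
go(*s,np.array([.36,.24,.50]),down(.3+np.pi/2),12)
E
```

```text
12 x [2.36, 1.2, -0.23] [-1.88, -0.46, -2.09]
end [0.36 0.24 0.5 ] q [ 4.700e-01 -3.490e-01  1.762e+00 -1.000e-03  1.729e+00 -1.401e+00] vel/lim [0.17 0.45 0.43 0.19 0.11 0.05] shade clr 0.158 ikerr 0.0
```

```bash
python3 -m creep '[[[2.36,1.2,-0.23],[-1.88,-0.46,-2.09]],[[2.36,1.2,-0.23],[-1.88,-0.46,-2.09]],[[2.36,1.2,-0.23],[-1.88,-0.46,-2.09]],[[2.36,1.2,-0.23],[-1.88,-0.46,-2.09]],[[2.36,1.2,-0.23],[-1.88,-0.46,-2.09]],[[2.36,1.2,-0.23],[-1.88,-0.46,-2.09]],[[2.36,1.2,-0.23],[-1.88,-0.46,-2.09]],[[2.36,1.2,-0.23],[-1.88,-0.46,-2.09]],[[2.36,1.2,-0.23],[-1.88,-0.46,-2.09]],[[2.36,1.2,-0.23],[-1.88,-0.46,-2.09]],[[2.36,1.2,-0.23],[-1.88,-0.46,-2.09]],[[2.36,1.2,-0.23],[-1.88,-0.46,-2.09]]]'; bash log.sh
python3 - <<'E'
from h import *
for n in ("scene","top"):
    c=read_camera(n); cv2.imwrite(f"pics/{n}12.png",c["img"][:,:,::-1])
a=cv2.imread("pics/top12.png")
cv2.imwrite("pics/z19.png",cv2.resize(a[100:230,290:450],None,fx=4.6,fy=4.6,interpolation=cv2.INTER_CUBIC))
E
```

```text
t: 20.63
tool_pos: [0.3589, 0.2403, 0.4981]
orientation: [0.471, -3.103, -0.0]
force: [0.4, 0.7, -0.3]
opening: 0.0696
20.63 [ 4.710e-01 -3.510e-01  1.766e+00  1.000e-03  1.729e+00 -1.401e+00] [0.3589 0.2403 0.4981] [ 0.471 -3.103 -0.   ] [ 0.4  0.7 -0.3] 0.06961891274963387
```

View pics/z19.png

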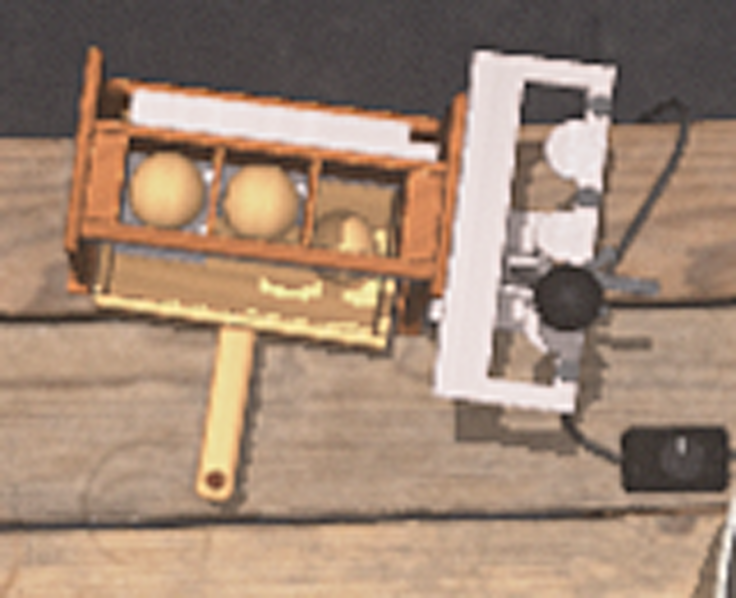

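View pics/scene12.png

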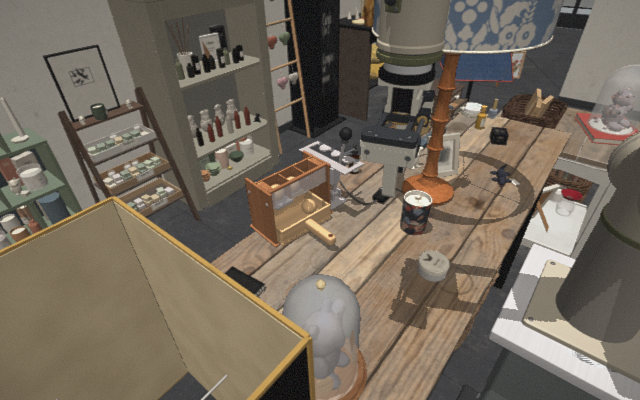

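```bash
python3 - <<'E'
from lv import *
from h import *
c=read_camera("top")
for nm,px,z in (("shut",(290+594/5-.4,100+455/5-.4),.2068),("now",(413.3,163.9),.227)):
    k=cast(c,*px,z); l=Rd.T@(k[:2]-o); print(nm,l,"side",np.arcsin((l[1]+.15)/.21),"swing",.495+np.arcsin(l[0]/.21))
E
```

```text
shut [-0.10182268 -0.15006874] side -0.0003273446721872787 swing -0.011214424652839172
now [-0.04324013 -0.15090622] side -0.004315341655425808 swing 0.28761118651852524
```

```bash
python3 -m creep '[[[0,0,0],[0,0,0]],[[0,0,0],[0,0,0]],[[0,0,0],[0,0,0]],[[0,0,0],[0,0,0]],[[0,0,0],[0,0,0]],[[0,0,0],[0,0,0]]]'; python3 - <<'E'
from h import *
a=cv2.imread("pics/top0.png"); c=read_camera("top"); b=c["img"][:,:,::-1]
cv2.imwrite("pics/top13.png",b)
p=cv2.imread("pics/top12.png")
for n,(x0,y0,x1,y1) in dict(pad_soap=(205,150,265,200),candle=(400,235,436,270)).items(): print(n,np.abs(a[y0:y1,x0:x1].astype(int)-b[y0:y1,x0:x1]).mean())
print("dispenser vs last",np.abs(p[100:200,300:440].astype(int)-b[100:200,300:440]).mean())
print(close_job())
E
```

```text
t: 21.28
tool_pos: [0.3606, 0.2404, 0.4997]
orientation: [0.469, -3.105, 0.002]
force: [-0.4, 0.2, 0.4]
opening: 0.0694
pad_soap 2.4366666666666665
candle 2.4962962962962965
dispenser vs last 1.984357142857143
the job is handed in; nothing more can be done
None
```

The job is done and handed in at about 21 s of the allowed 56 s.

I slid the tray in by its handle, handle outward, until it met the stop. Then I pulled the lever out of the shut notch, moved it along the lane to the first notch past shut (the one the arrow points at), let it seat there and released it.

Last checks:
- **Tray:** contact with the stop read 17 N. The visible back edge of the tray sat square behind the hopper, with the handle outward.
- **Balls:** only ball 1 is in the tray. The other two are still in their lanes.
- **Lever sideways position:** about 0, so it is seated in the notch.
- **Lever swing:** the cameras put it at about 0.29 to 0.30 rad, while the notch's nominal value is 0.33. The arm's own estimate while still gripping was 0.327. I took the difference as lever play in the notch (about ±0.03 rad) plus a small measuring error, and did not nudge it further.
- **Other goods:** the candle and the soap look unchanged between the first and last pictures.
- **Robot:** the arm is clear of everything with the gripper open, and the highest wrist force I saw, read between moves, was about 20 N.

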